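# Load a sample bottle behind the sliding sash

### The arm

A 6-joint arm with a two-finger parallel gripper is mounted at the origin on the work surface. World frame = base frame: x ahead of the robot, y to its left, z up, the work surface at z = 0. Lengths are in m, angles in rad, forces in N, time in s.
With the tool pointing down it reaches from about 0.325 to 0.75 m from the base axis. Payload 7.6 kg.
Tool frame: the origin (TCP) lies between the finger pads; the fingertips stand 19 mm ahead of it and the grasp point (between the pads) is the TCP; z points along the fingers, y is the direction in which the jaws open and shut (so a half turn about z gives the same grasp; the last joint's range is limited). The gripper opens to 85 mm and grips with 20 to 120 N. Pads are 22 mm wide; open, the fingers measure 114 mm over their backs; the gripper's body (76 mm by 85 mm) begins 54 mm behind the grasp point. The pads swing forward as they close: fully open they stand 13 mm farther back than shut.
Start: joints at [-1.324, 0.052, 1.401, -0, 1.689, -0.07], TCP at [0.164, -0.499, 0.25] pointing down, gripper open.
Joint ranges: [-2.9, 2.9], [-0.91, 2.17], [0.12, 2.37], [-1.06, 4.2], [0.26, 2.73], [-2.93, 2.93]. Speed limits (rad/s): [2.57, 2.57, 3.01, 3.14, 3.14, 3.14].

### API

Orientations are given as a unit quaternion [x, y, z, w].
In Python, from rig import monitor, optics, robot, models gives the robot as it stands. The module is installed in compiled form; this text tells all that it offers.
- The arm moves only by the shell command python3 -m handwheel 'ROWS'. ROWS is JSON, a list that holds one entry, the list of rows, each a list of 7 numbers: the shift along the tool's x, y, z in mm, then the turn, a rotation vector about the tool's x, y, z in rad, then the finger opening in mm, from 0 to 85.4. A call has 1 to 8 rows; each row is the pose to reach, as a shift and turn from the pose commanded when the call began, along the tool's axes at that moment; what a row does not reach only later rows make up. A row lasts 1/8 s, in which the tool goes at most 62.5 mm and 10.7 degrees, less where a joint would pass 70% of its speed; a pose out of reach is approached as far as the arm can. A call with a gripper value outside its range is refused whole. The fingers move at their own pace and stop on an object; the grip force is fixed at half the most. Time passes only in rows, so rows that repeat a pose let the fingers close. It gives the time, the measured TCP pose, the force and the opening at its end, in the units of the state.
- monitor.read_state(): the state, without advancing time (a new reading comes with each control period).
- optics.get_image(name): name is "scene" or "top" or "wrist"; returns the picture (480x640x3 uint8, red, green, blue); there is no depth.
- optics.camera_model(name): a dict with "camera_matrix" (3x3 intrinsics, pixels), "rvec" (rotation vector, rad) and "tvec" (3), from world to camera coordinates, as OpenCV has them. Camera axes: x right, y down, z forward; pixel columns grow to the right and rows downward; lengths in m; the calibration is good to about 2 mm. A picture is of the moment at which its call begins: read the wrist's pose just before it. camera_model takes no time and is no camera call; for the wrist camera it gives the pose at the moment of the call.
- robot.hand_in(): hands the job in, once; it reports no verdict.
Trained networks look in the newest picture that a camera, given by its name, has taken for a name from the list of things; names that differ only in an ending like _2 or _b are one class to them, and where a whole thing is asked for, a point or a joint stands for the part that bears it (a point fixed in the world has none). Each returns a list of dicts, best first, with "conf" (0 to 1); they miss things now and then, are a little off and sometimes report something else, mostly with a low value. They report only what shows in the picture. A call takes as long as a camera call. They do not tell look-alikes from the thing itself.
- models.find_in(camera, query): "location" ([column, row] in pixels, amid what is visible of it).
- models.masks_of(camera, query): "pixels" (480x640 bool, what is visible of it) and "location" ([column, row] in pixels, amid what is visible of it).
- models.mark_of(camera, query): "location" ([column, row] in pixels: a listed point, or the origin of a listed thing).
The state is a dict: "time": time; "qpos": joint angles; "qvel": joint speeds; "tau": joint torques, N m; "position": TCP position; "eef_rot": TCP orientation; "force": force on the tool from outside, world axes, zero at the start; "ft_torque": the same for the moment, N m; "opening": finger opening in m.
Only numpy, scipy, OpenCV 4.12 (cv2) and the standard library are available. Lean on these libraries where they do the work, as an engineer would, in place of code of your own. Each camera call takes 0.05 s, during which the arm holds its last target.

### The job

Raise the cabinet's sash (it has a yellow pull), stand the white sample bottle with the red cap upright in the free cell of the crate inside (the one with the green marker), setting it down gently, and then lower the sash until it rests on the rubber seal, without slamming or forcing it. Leave the dishes and the brown bottle as they are, and let go of everything.

Things in the scene. Friction and masses are not known exactly. Their poses are not given: they have to be found in the camera images.
- hood: Fixed bench-top cabinet with clear sides, open back and a sliding sash in front. Origin: on the bench midway under the sash plane; x points into the cabinet, y left along the sash, z up. White floor x = -25 to 205 mm, 10 mm thick. Front posts 440 mm high at y = +-208 mm leave 394 mm between them; barred roof from x = 17 mm, underside 301 mm above the bench.
- sash (a joint): Height of the sash above shut, in m: 0 = lower edge just on the seal (edge then 20 mm above the bench), at most 0.25 = fully raised. The sash is a clear pane with a blue frame, 384 mm wide, 290 mm high, 12 mm thick, about 0.5 kg; a stiff slide keeps it at whatever height it is left.
- sash_grip (a point): Middle of the sash's yellow pull: an upright bar 18 mm wide (along the hood's y), 14 mm deep, 74 mm tall, standing 45 mm in front of the sash plane and 85 mm above the sash's lower edge; held to the sash by a stub near its top and its bottom, no wider than the bar. It moves with the sash. Axes as the hood's.
- seal: Black rubber seal on the cabinet floor, fixed, 14 x 386 x 10 mm, on which the sash's lower edge rests when shut. Origin: centre of its underside (10 mm above the bench).
- crate: Grey crate fixed on the cabinet floor just behind the sash, 66 mm (x) by 190 mm (y), 30 mm high, walls and floor 4 mm. Two dividers of full height make three cells in a row along y, at y = -62, 0 and 62 mm, each 58 mm square inside. Origin: centre of its underside; axes as the hood's.
- pad: Green paper disc, 52 mm across and about 1 mm thick, glued in the centre of the free cell. Origin: its centre, at the level of the cell's floor.
- bottle: White sample bottle with a red cap and a pink band, standing upright on the bench some way in front of the cabinet. 102 mm tall; plain round body 48 mm across up to 82 mm, cap 36 mm across. About 0.16 kg. Origin: centre of its underside, z up.
- dish_a: Round lidded dish, white with a blue lid 46 mm across, 30 mm tall, loose in one cell of the crate. Origin: centre of its underside.
- dish_b: Another such dish in another cell.
- amber: Brown reagent bottle with a black cap, 64 mm across, 120 mm tall, standing on the bench in front of the cabinet. Origin: centre of its underside.
Not all that is in view belongs to the job. What is shaped like the bottle but purple is not meant.

How it is judged:
On the way, in this order (a step that is already met when the one before it is completed fails the run):
1. the sash is raised by at least 150 mm (value of joint sash above 0.15 m), for 0.2 s.
2. the bottle stands upright in the free cell and is let go (horizontal distance between bottle and pad below 0.012 m and z of bottle in the frame of pad between -0.006 and 0.006 m and angle between bottle's own z axis and vertical below 0.12 rad and contact force between the fingers and bottle below 0.1 N), for 0.2 s.
At the end, for the whole second after the job is handed in: The sash is shut, its lower edge within 4 mm of just touching the seal, and at rest; the bottle stands upright (within 7 degrees), at rest, on the floor of the free cell, its centre within 12 mm of the green marker's (value of joint sash below 0.004 m and velocity of joint sash between -0.01 and 0.01 m/s and horizontal distance between bottle and pad below 0.012 m and z of bottle in the frame of pad between -0.006 and 0.006 m and angle between bottle's own z axis and vertical below 0.12 rad and linear speed of bottle below 0.02 m/s).
It fails at once if the sash is slammed or forced on its seal (over 40 N) (contact force between seal and anything else above 40 N).
It fails at once if the bottle is dropped or thrown into the cell (over 0.45 m/s there) (horizontal distance between bottle and pad below 0.03 m and linear speed of bottle above 0.45 m/s).
It fails at once if a dish is pushed out of its cell or tipped (moved over 30 mm or tilted over 0.4 rad) (distance of any of dish_a, dish_b from where it was at the start of the episode above 0.03 m or angle between any of dish_a, dish_b's own z axis and vertical above 0.4 rad).
It fails at once if the brown bottle is moved over 30 mm or tilted over 0.3 rad (distance of amber from where it was at the start of the episode above 0.03 m or angle between amber's own z axis and vertical above 0.3 rad).
It also fails if it takes over 70 s, if anything falls off the work surface, if the arm or the gripper's body presses on something with over 40 N, if the wrist force passes 120 N, or if a joint passes its speed limit or range.

## Working session

There is one attempt and no reset: what is moved stays moved. The work goes in short steps, Python scripts to look and compute and a shell command to move; the robot and the scene stay as the last step left them, time stands still between calls to the robot, and variables do not carry over. Pictures are saved under pics/ and viewed, and the job is handed in when it is done.

```bash
mkdir -p pics; cat > h.py <<'E'
import numpy as np, cv2
from rig import monitor, optics, robot, models
from scipy.spatial.transform import Rotation as R
def cam(n):
    m=optics.camera_model(n); K=np.array(m["camera_matrix"],float); Rm=cv2.Rodrigues(np.array(m["rvec"],float))[0]; t=np.array(m["tvec"],float).ravel()
    return K,Rm,t
def ray(n,p):
    K,Rm,t=cam(n); d=Rm.T@np.linalg.solve(K,[p[0],p[1],1.]); return -Rm.T@t, d/np.linalg.norm(d)
def atz(n,p,z):
    o,d=ray(n,p); return o+d*(z-o[2])/d[2]
def proj(n,X):
    K,Rm,t=cam(n); x=K@(Rm@np.array(X,float)+t); return x[:2]/x[2]
def tri(obs):
    A=np.zeros((3,3));b=np.zeros(3)
    for n,p in obs:
        o,d=ray(n,p);P=np.eye(3)-np.outer(d,d);A+=P;b+=P@o
    X=np.linalg.solve(A,b); return X,[proj(n,X)-np.array(p) for n,p in obs]
def save(n,f):
    im=optics.get_image(n); cv2.imwrite("pics/"+f,im[:,:,::-1]); return im
np.set_printoptions(precision=4,suppress=True)
E
python3 - <<'E'
from h import *
for n in("scene","top"):
    save(n,n+"0.png"); 
    K,Rm,t=cam(n); print(n,-Rm.T@t)
    for q in("hood","sash","sash_grip","seal","crate","pad","bottle","dish_a","amber"):
        print(q,[(np.round(d["location"],1).tolist(),round(d["conf"],2)) for d in models.mark_of(n,q)])
print(monitor.read_state())
E
```

```text
scene [0.8215 0.0752 1.0091]
hood [([421.7, 319.6], 0.8)]Traceback (most recent call last):
  File "<stdin>", line 6, in <module>
ValueError: it knows: amber, bottle, crate, dish, hood, pad, sash_grip, seal
```

```bash

python3 - <<'E'
from h import *
for n in("scene","top"):
    save(n,n+"0.png"); 
    K,Rm,t=cam(n); print(n,-Rm.T@t)
    for q in("hood","sash_grip","seal","crate","pad","bottle","dish","amber"):
        print(q,[(np.round(d["location"],1).tolist(),round(d["conf"],2)) for d in models.mark_of(n,q)])
print(monitor.read_state())
E
```

```text
scene [0.8215 0.0752 1.0091]
hood [([421.9, 320.9], 0.62)]
sash_grip [([432.8, 272.0], 0.7), ([425.2, 316.7], 0.56)]
seal [([421.6, 314.2], 0.88)]
crate [([427.0, 349.0], 0.69)]
pad [([430.3, 347.3], 0.65)]
bottle [([187.9, 223.9], 0.92), ([154.3, 269.6], 0.63), ([216.4, 164.1], 0.58), ([426.3, 326.0], 0.18)]
dish [([396.0, 358.2], 0.77), ([467.2, 339.4], 0.59)]
amber [([284.8, 160.1], 0.9)]
top [ 0.3897 -0.0494  1.0794]
hood [([230.4, 241.0], 0.64)]
sash_grip [([230.2, 246.1], 0.75)]
seal [([228.1, 239.1], 0.97)]
crate []
pad []
bottle [([437.2, 225.7], 0.72), ([439.2, 175.4], 0.71), ([452.4, 279.5], 0.7)]
dish []
amber [([400.6, 311.5], 0.87)]
{'time': 1.0, 'qpos': array([-1.3243,  0.0522,  1.4007, -0.    ,  1.6886, -0.0703]), 'qvel': array([-0.0005,  0.0017, -0.0021,  0.002 , -0.0016,  0.0003]), 'tau': array([  0.0002, -38.1539, -36.0322,  -0.    ,   0.0001,   0.    ]), 'position': array([ 0.1636, -0.4989,  0.2503]), 'eef_rot': array([ 0.9875,  0.1577, -0.    ,  0.    ]), 'force': array([ 0.0328, -0.3049,  1.4338]), 'ft_torque': array([-0.0046,  0.0093,  0.0175]), 'opening': 0.08546417178884295}
```

View pics/scene0.png

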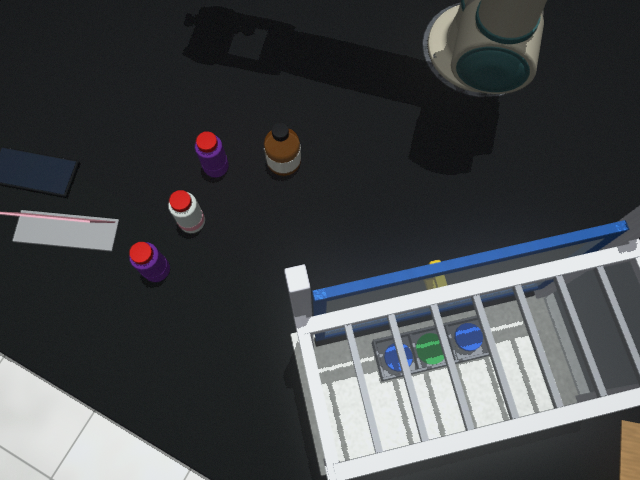

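View pics/top0.png

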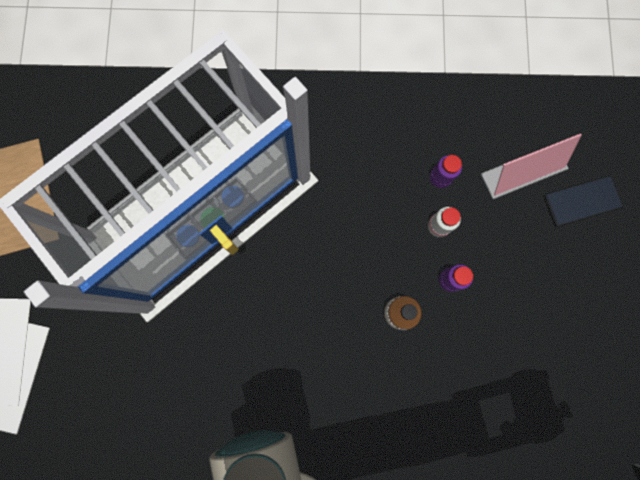

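```bash

python3 - <<'E'
from h import *
a=atz("top",(147,320),.01);b=atz("top",(316,180),.01);print(a,b,np.linalg.norm(a-b));d=b-a;print("yaw of line",np.degrees(np.arctan2(d[1],d[0])))
print("seal",tri([("top",(228.1,239.1)),("scene",(421.6,314.2))]))
print("hood",tri([("top",(230.4,241)),("scene",(421.9,320.9))]))
print("grip",tri([("top",(230.2,246.1)),("scene",(432.8,272))]))
print("bottle",tri([("top",(437.2,225.7)),("scene",(187.9,223.9))]))
print("amber",tri([("top",(400.6,311.5)),("scene",(284.8,160.1))]))
print("pad",atz("scene",(430.3,347.3),.014))
for p in((396,358.2),(467.2,339.4)): print("dish",atz("scene",p,.014))
# caps
print("cap",tri([("top",(451,215)),("scene",(180,200))]))
for t,s in(((439.2,175.4),(154.3,269.6)),((452.4,279.5),(216.4,164.1))): print("purple",tri([("top",t),("scene",s)]))
E
```

```text
[0.3907 0.2921 0.01  ] [ 0.6914 -0.0463  0.01  ] 0.452749050913555
yaw of line -48.37638026598412
seal (array([0.559 , 0.1326, 0.019 ]), [array([ 0.5954, -0.1332]), array([0.7333, 0.1472])])
hood (array([ 0.5603,  0.1372, -0.0193]), [array([-0.9079,  0.191 ]), array([-1.1134, -0.2419])])
grip (array([0.5257, 0.1098, 0.1427]), [array([-0.9802,  0.2077]), array([-1.1849, -0.2366])])
bottle (array([ 0.603 , -0.3138, -0.0152]), [array([ 1.8984, -0.7036]), array([2.311 , 0.5433])])
amber (array([ 0.4155, -0.2217,  0.0089]), [array([-1.3684,  0.3912]), array([-1.5017, -0.3956])])
pad [0.6018 0.1685 0.014 ]
dish [0.6455 0.1259 0.014 ]
dish [0.5601 0.2175 0.014 ]
cap (array([ 0.6   , -0.3082,  0.1023]), [array([-0.3869,  0.1382]), array([-0.4627, -0.1252])])
purple (array([ 0.7086, -0.3134,  0.0056]), [array([ 0.8407, -0.3316]), array([1.0814, 0.2466])])
purple (array([ 0.4831, -0.3308,  0.0063]), [array([-1.306 ,  0.4039]), array([-1.4533, -0.4187])])
```

```bash
cat >> h.py <<'E'
def pose():
    s=monitor.read_state(); return np.array(s["position"]),R.from_quat(s["eef_rot"])
def tgt(heading,tilt,up=1):
    # tool z along heading (deg), tilted down; x = up*(downward/forward normal) ; y horizontal
    h=np.radians(heading);t=np.radians(tilt)
    z=np.array([np.cos(t)*np.cos(h),np.cos(t)*np.sin(h),-np.sin(t)])
    y=up*np.array([-np.sin(h),np.cos(h),0]); x=np.cross(y,z)
    return R.from_matrix(np.c_[x,y,z])
def delta(p,rot,base=None):
    p0,r0=base if base else pose()
    d=r0.inv().apply(np.array(p)-p0)*1000; rv=(r0.inv()*rot).as_rotvec()
    print("shift mm",d.round(1),"rotvec",rv.round(4),"deg",round(np.degrees(np.linalg.norm(rv)),1)); return d,rv
def st():
    s=monitor.read_state(); r=R.from_quat(s["eef_rot"]); m=r.as_matrix()
    print("t",round(s["time"],2),"p",s["position"],"z",m[:,2],"y",m[:,1],"F",s["force"].round(1),"open",round(s["opening"],4),"q",s["qpos"])
E
python3 - <<'E'
from h import *
p,r=pose(); K,Rm,t=cam("wrist"); c=-Rm.T@t
print("cam in tool",r.inv().apply(c-p),"axis",r.inv().apply(Rm.T[:,2]),"camx",r.inv().apply(Rm.T[:,0]),K[0,0])
for up in(1,-1): print(up); delta([.40,-.01,.30],tgt(41.6,35,up)); print(tgt(41.6,35,up).as_matrix()[:,0])
E
```

```text
cam in tool [ 0.0671 -0.0006 -0.1229] axis [-0.2637 -0.0002  0.9646] camx [-0.0001  1.      0.0001] 392.1029170732873
1
shift mm [ 377.  -390.9  -49.7] rotvec [ 1.2775 -0.2652  2.4539] deg 159.2
[-0.4289 -0.3808 -0.8192]
-1
shift mm [ 377.  -390.9  -49.7] rotvec [ 0.1964  0.9461 -0.3771] deg 59.4
[0.4289 0.3808 0.8192]
```

```bash
python3 -m handwheel '[[[38,-39,-10,0.02,0.095,-0.038,85],[75,-78,-20,0.04,0.19,-0.075,85],[113,-117,-30,0.06,0.285,-0.113,85],[151,-156,-40,0.08,0.38,-0.15,85],[189,-195,-50,0.1,0.475,-0.19,85],[226,-235,-55,0.12,0.57,-0.226,85],[264,-274,-55,0.14,0.66,-0.264,85],[302,-313,-55,0.16,0.757,-0.3,85]]]'
python3 - <<'E'
from h import *
st(); delta([.40,-.01,.30],tgt(41.6,35,-1))
E
```

```text
time: 2.0
position: [0.3535, -0.1059, 0.3057]
eef_rot: [0.88, 0.289, 0.352, -0.135]
force: [0.5, 1.2, -0.0]
opening: 0.0851
t 2.0 p [ 0.3535 -0.1059  0.3057] z [ 0.5424  0.4405 -0.7154] y [ 0.6028 -0.7971 -0.0337] F [ 0.5  1.2 -0. ] open 0.0851 q [-0.9276 -0.6149  1.9787  0.7881  1.7453  0.1669]
shift mm [ 62.8 -48.3  71.6] rotvec [ 0.0381  0.1854 -0.0767] deg 11.7
```

```bash
python3 -m handwheel '[[[31,-24,36,0.019,0.093,-0.038,85],[63,-48,72,0.038,0.185,-0.077,85],[63,-48,72,0.038,0.185,-0.077,85]]]'
python3 - <<'E'
from h import *
st(); save("wrist","w1.png")
for q in("sash_grip","seal","hood","crate","pad","dish"):
    print(q,[(np.round(d["location"],1).tolist(),round(d["conf"],2)) for d in models.mark_of("wrist",q)])
E
```

```text
time: 2.38
position: [0.3997, -0.0089, 0.2981]
eef_rot: [0.829, 0.317, 0.43, -0.165]
force: [-0.3, -0.6, -0.5]
opening: 0.085
t 2.38 p [ 0.3997 -0.0089  0.2981] z [ 0.6078  0.5464 -0.5762] y [ 0.6673 -0.7448 -0.0024] F [-0.3 -0.6 -0.5] open 0.085 q [-0.6919 -0.6888  2.1081  0.9424  1.5397  0.2112]
sash_grip [([313.9, 233.8], 0.6)]
seal [([314.7, 274.5], 0.73)]
hood [([316.2, 277.3], 0.65)]
crate []
pad []
dish []
```

View pics/w1.png

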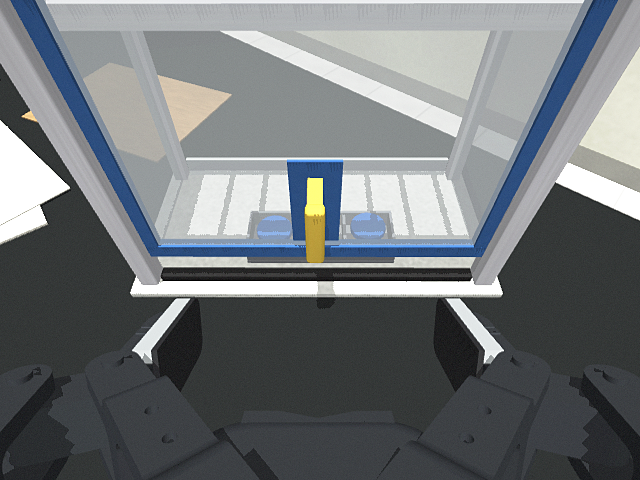

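```bash
python3 - <<'E'
from h import *
im=cv2.imread("pics/w1.png"); c=im[150:310,270:370]; cv2.imwrite("pics/w1c.png",cv2.resize(c,None,fx=5,fy=5)[:,:][0:800])
c=im[230:310,120:320]; cv2.imwrite("pics/w1d.png",cv2.resize(c,None,fx=4,fy=4))
E
```

```text
(no output)
```

View pics/w1c.png

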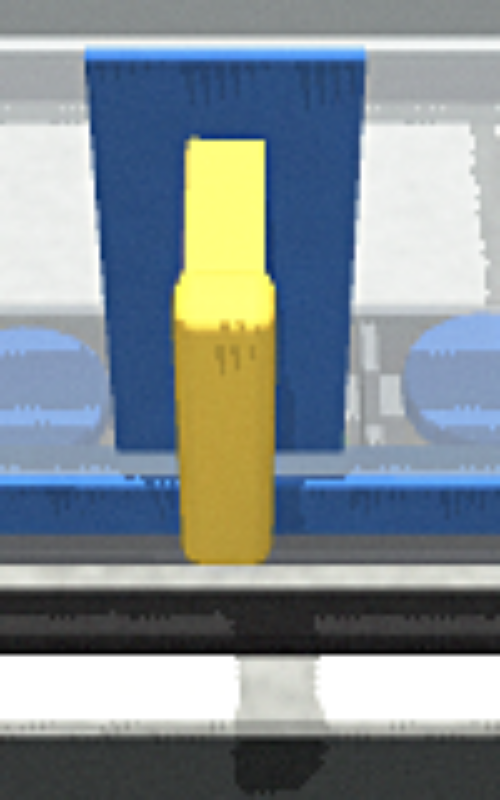

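View pics/w1d.png

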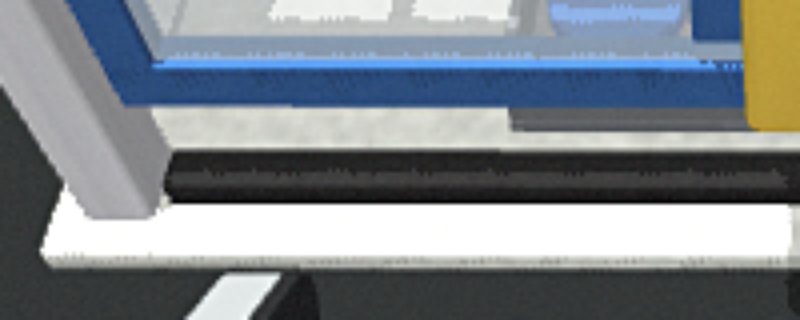

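```bash
cat > fit.py <<'E'
from h import *
from scipy.optimize import least_squares
W=[((163.7,267.5),(7,193,20)),((162.5,280.5),(-7,193,10)),((478,267.5),(7,-193,20)),((479,280.5),(-7,-193,10))]
S=[((151.2,256),(-6,192,20)),((315,262.3),(-52,0,20+85-37)),((315,215),(-52,0,20+85+37)),((314.5,204),(-38,0,20+85+37))]
def f(v,full=False):
    th=v[2]; H=np.array([[np.cos(th),-np.sin(th),0],[np.sin(th),np.cos(th),0],[0,0,1]])
    r=[]
    for p,X in W: r.append(proj("wrist",H@np.array(X)/1000+[v[0],v[1],0])-p)
    for p,X in S: r.append(proj("wrist",H@(np.array(X)/1000+[0,0,v[3]])+[v[0],v[1],0])-p)
    r=np.array(r); return r if full else r.ravel()
s=least_squares(f,[.56,.134,np.radians(41.6),.02])
print(s.x,np.degrees(s.x[2]));print(f(s.x,True))
th=s.x[2];H=np.array([[np.cos(th),-np.sin(th),0],[np.sin(th),np.cos(th),0],[0,0,1]])
print("grip",H@[-.045,0,.105+s.x[3]]+[s.x[0],s.x[1],0])
E
python3 fit.py; python3 - <<'E'
from h import *
h=np.array([.56,.134]);
print(proj("top",[.5263,.104,.105]),proj("top",[.5263,.104,.14]),proj("scene",[.5263,.104,.105]),proj("scene",[.5263,.104,.14]))
E
```

```text
[0.5619 0.131  0.7127 0.0407] 40.8350385411511
[[ 1.1578 -0.445 ]
 [ 1.8777  0.2546]
 [-6.3954  2.1041]
 [-7.1352  2.8934]
 [ 1.0559 -0.1266]
 [ 2.103   3.1034]
 [ 1.9472 -0.8518]
 [ 2.6369 -1.6939]]
grip [0.5278 0.1015 0.1457]
[235.502  248.9358] [232.6152 246.2327] [423.8486 276.8689] [427.7045 270.8506]
```

```bash
python3 - <<'E'
from h import *
im=cv2.imread("pics/w1.png")
c=im[230:310,340:520]; cv2.imwrite("pics/w1e.png",cv2.resize(c,None,fx=4,fy=4))
E
```

```text
(no output)
```

View pics/w1e.png

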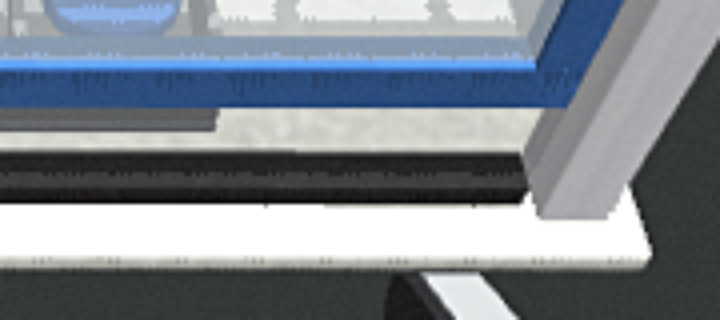

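```bash
sed -i 's/(478,267.5)/(470.5,268)/; s/(479,280.5)/(471,280.8)/' fit.py; python3 fit.py
```

```text
[0.5619 0.1334 0.7184 0.0389] 41.159867593523934
[[-0.2732 -0.7842]
 [ 0.5064 -0.0944]
 [-0.9604 -0.1664]
 [-1.1427  0.7706]
 [ 0.0793  0.4348]
 [ 0.5031  2.8286]
 [ 0.0739 -0.8024]
 [ 0.72   -1.5627]]
grip [0.528  0.1038 0.1439]
```

```bash
python3 - <<'E'
from h import *
rt=tgt(41.2,35,-1); g=np.array([.528,.104,.144]); z=rt.as_matrix()[:,2]
delta(g-.09*z,rt); delta(g,rt); delta(g+[0,0,.205],rt)
E
```

```text
shift mm [-27.7  -2.8 141. ] rotvec [-0.0042  0.0037  0.0021] deg 0.3
shift mm [-27.3  -2.5 231. ] rotvec [-0.0042  0.0037  0.0021] deg 0.3
shift mm [140.1  -2.6 112.7] rotvec [-0.0042  0.0037  0.0021] deg 0.3
```

```bash
python3 -m handwheel '[[[-9,-1,47,-0.004,0.004,0.002,85],[-18,-2,94,-0.004,0.004,0.002,85],[-28,-3,141,-0.004,0.004,0.002,70],[-28,-3,165,-0.004,0.004,0.002,60],[-28,-3,190,-0.004,0.004,0.002,60],[-28,-3,211,-0.004,0.004,0.002,60],[-28,-3,211,-0.004,0.004,0.002,60]]]'
python3 - <<'E'
from h import *
st(); save("wrist","w2.png")
E
```

```text
time: 3.6
position: [0.5148, 0.0947, 0.1536]
eef_rot: [0.83, 0.313, 0.431, -0.164]
force: [0.1, 0.5, -0.2]
opening: 0.0599
t 3.6 p [0.5148 0.0947 0.1536] z [ 0.6135  0.5419 -0.5744] y [ 0.6607 -0.7507 -0.0026] F [ 0.1  0.5 -0.2] open 0.0599 q [-0.2349 -0.2555  2.1172  1.0159  0.9077  0.1067]
```

View pics/w2.png

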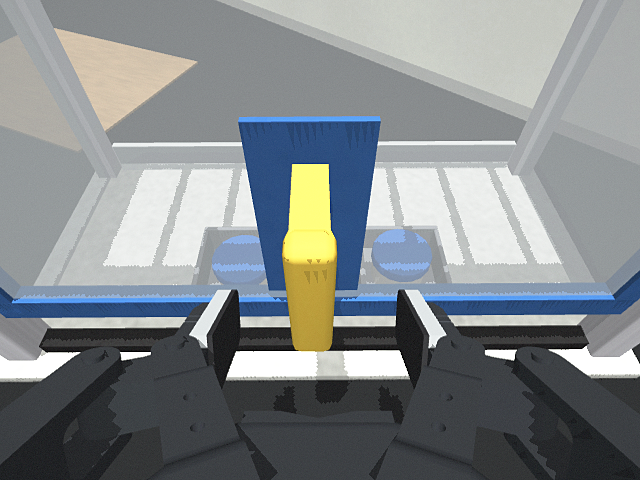

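```bash
python3 -m handwheel '[[[0,-2,10,0,0,0,60],[0,-2,20,0,0,0,60],[0,-2,20,0,0,0,30],[0,-2,20,0,0,0,5],[0,-2,20,0,0,0,5],[0,-2,20,0,0,0,5],[0,-2,20,0,0,0,5]]]'
python3 - <<'E'
from h import *
st(); p,r=pose(); print(r.inv().apply([0,0,205]))
E
```

```text
time: 4.53
position: [0.5252, 0.1074, 0.1429]
eef_rot: [0.83, 0.313, 0.432, -0.164]
force: [-4.9, 0.6, 0.9]
opening: 0.017
t 4.53 p [0.5252 0.1074 0.1429] z [ 0.6138  0.5425 -0.5735] y [ 0.6615 -0.7499 -0.0014] F [-4.9  0.6  0.9] open 0.017 q [-0.1947 -0.2044  2.1002  1.0371  0.8575  0.0922]
[ 167.9383   -0.2869 -117.5656]
```

```bash
python3 -m handwheel '[[[8,0,-6,0,0,0,5],[33,0,-23,0,0,0,5],[57,0,-40,0,0,0,5],[82,0,-57,0,0,0,5],[107,0,-75,0,0,0,5],[131,0,-92,0,0,0,5],[156,0,-109,0,0,0,5],[164,0,-115,0,0,0,5]]]'
python3 - <<'E'
from h import *
st(); save("wrist","w3.png");save("scene","s3.png")
E
```

```text
time: 5.52
position: [0.5251, 0.1074, 0.3423]
eef_rot: [0.83, 0.313, 0.431, -0.164]
force: [9.1, 10.5, -12.6]
opening: 0.0171
t 5.53 p [0.5251 0.1074 0.3423] z [ 0.6123  0.5423 -0.5753] y [ 0.6616 -0.7498 -0.0026] F [  9.1  10.5 -12.6] open 0.0171 q [-0.1946 -0.4118  1.8449  0.7951  1.1458  0.5296]
```

View pics/s3.png

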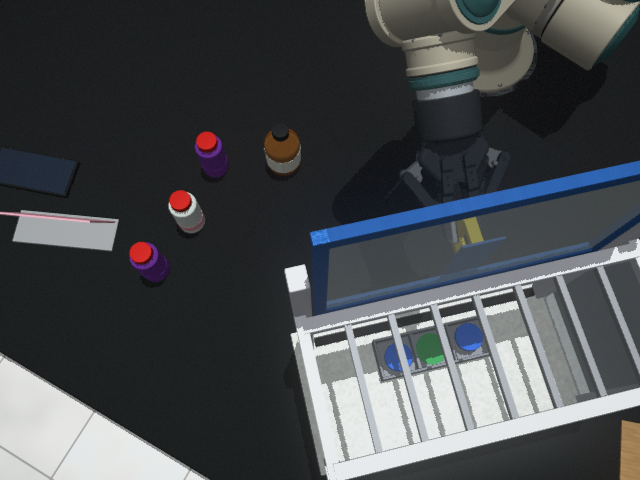

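View pics/w3.png

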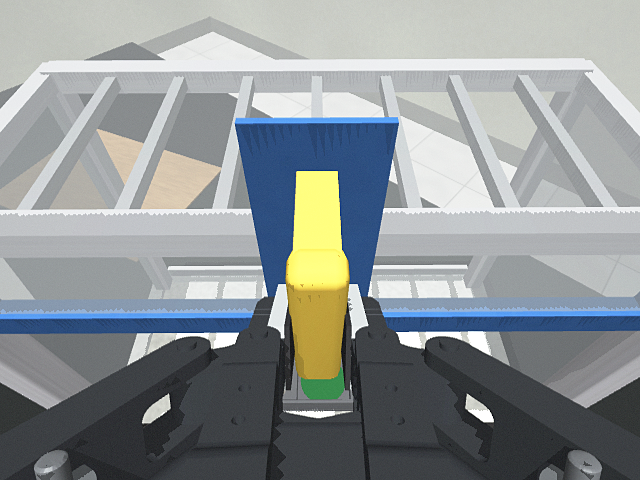

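```bash
python3 -m handwheel '[[[0,0,0,0,0,0,40],[0,0,0,0,0,0,60],[0,0,0,0,0,0,60],[-16,0,-23,0,0,0,70],[-34,0,-49,0,0,0,85],[-52,0,-74,0,0,0,85],[-52,0,-74,0,0,0,85]]]'
python3 - <<'E'
from h import *
st(); save("scene","s4.png")
b=np.array([.602,-.310,.062]); rt=tgt(-45,35,-1); z=rt.as_matrix()[:,2]
print(b-.16*z); delta(b-.16*z,rt)
E
```

```text
time: 6.5
position: [0.4575, 0.0457, 0.3438]
eef_rot: [0.83, 0.312, 0.433, -0.162]
force: [0.8, -0.3, 0.7]
opening: 0.0852
t 6.5 p [0.4575 0.0457 0.3438] z [ 0.6177  0.539  -0.5726] y [ 0.6579 -0.7531  0.0009] F [ 0.8 -0.3  0.7] open 0.0852 q [-0.4297 -0.5979  1.9669  0.8715  1.3536  0.4153]
[ 0.5093 -0.2173  0.1538]
shift mm [-233.1  232.1   -1.8] rotvec [-1.2325 -0.0014  0.8624] deg 86.2
```

View pics/s4.png

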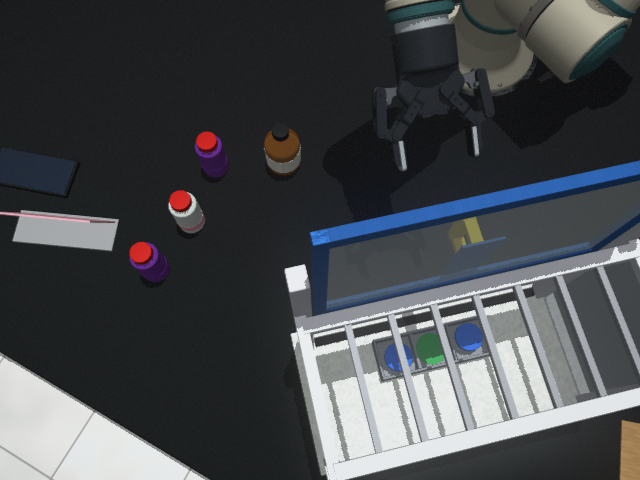

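```bash
python3 - <<'E'
from h import *
delta([.48,-.19,.28],tgt(-45,35,-1))
E
```

```text
shift mm [-131.9  192.3  -77.4] rotvec [-1.2325 -0.0014  0.8624] deg 86.2
```

```bash
python3 -m handwheel '[[[-15,21,-9,-0.137,0,0.096,85],[-29,43,-17,-0.274,0,0.192,85],[-44,64,-26,-0.411,0,0.287,85],[-59,85,-34,-0.548,0,0.383,85],[-73,107,-43,-0.685,0,0.479,85],[-88,128,-52,-0.822,0,0.575,85],[-103,150,-60,-0.959,0,0.671,85],[-117,171,-69,-1.096,0,0.767,85]]]'
python3 - <<'E'
from h import *
st(); delta([.48,-.19,.28],tgt(-45,35,-1))
E
```

```text
time: 7.55
position: [0.4782, -0.1591, 0.2872]
eef_rot: [0.848, -0.261, 0.441, 0.135]
force: [-0.7, -1.4, -0.1]
opening: 0.0851
t 7.55 p [ 0.4782 -0.1591  0.2872] z [ 0.6773 -0.459  -0.575 ] y [-0.5617 -0.8274 -0.0011] F [-0.7 -1.4 -0.1] open 0.0851 q [-0.2512 -0.6116  2.0856 -0.4037  0.7801  2.0704]
shift mm [ 4.9 24.6 19.5] rotvec [-0.1554  0.0019  0.1076] deg 10.8
```

```bash
python3 -m handwheel '[[[2,12,10,-0.078,0,0.054,85],[5,25,20,-0.155,0.002,0.108,85],[5,25,20,-0.155,0.002,0.108,85]]]'
python3 - <<'E'
from h import *
st(); save("wrist","w5.png")
for q in("bottle","amber"):
    for d in models.mark_of("wrist",q): print(q,np.round(d["location"],1),round(d["conf"],2),atz("wrist",d["location"],0))
    for d in models.masks_of("wrist",q):
        ys,xs=np.nonzero(d["pixels"]); print("mask",xs.min(),xs.max(),ys.min(),ys.max(),d["conf"])
E
```

```text
time: 7.92
position: [0.4804, -0.19, 0.2788]
eef_rot: [0.821, -0.337, 0.426, 0.176]
force: [0.6, 0.4, 0.7]
opening: 0.0851
t 7.92 p [ 0.4804 -0.19    0.2788] z [ 0.5807 -0.5753 -0.576 ] y [-0.7032 -0.711   0.0013] F [0.6 0.4 0.7] open 0.0851 q [-0.2318 -0.5066  2.0359 -0.6145  0.8328  2.3512]
bottle [405.8 363.1] 0.76 [ 0.4856 -0.3269  0.    ]
bottle [262.3 252.3] 0.69 [ 0.7073 -0.3134  0.    ]
bottle [320.1 305.4] 0.64 [ 0.5988 -0.3114  0.    ]
mask 294 340 240 323 0.67
mask 235 281 185 266 0.61
mask 386 436 298 383 0.57
```

View pics/w5.png

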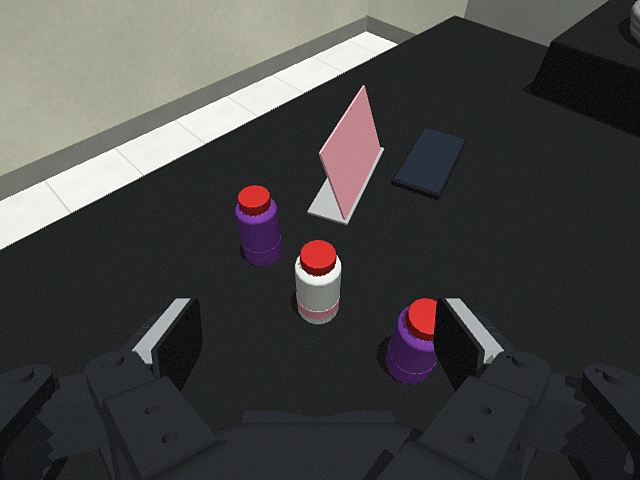

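```bash
python3 - <<'E'
from h import *
b=np.array([.600,-.311,.064]); rt=tgt(-45,35,-1); z=rt.as_matrix()[:,2]
delta(b-.10*z,rt); delta(b-.03*z,rt)
E
```

```text
shift mm [-79.1   0.2 163.6] rotvec [-0.0032  0.001   0.0023] deg 0.2
shift mm [-79.    0.4 233.6] rotvec [-0.0032  0.001   0.0023] deg 0.2
```

```bash
python3 -m handwheel '[[[-20,0,41,-0.003,0.001,0.002,72],[-40,0,82,-0.003,0.001,0.002,72],[-60,0,123,-0.003,0.001,0.002,72],[-79,0,164,-0.003,0.001,0.002,72],[-79,0,187,-0.003,0.001,0.002,72],[-79,0,210,-0.003,0.001,0.002,72],[-79,0,210,-0.003,0.001,0.002,72]]]'
python3 - <<'E'
from h import *
st(); save("wrist","w6.png")
b=np.array([.600,-.311,.064]); rt=tgt(-45,35,-1); delta(b,rt)
for q in("bottle",):
    for d in models.mark_of("wrist",q): print(q,np.round(d["location"],1),round(d["conf"],2),atz("wrist",d["location"],0))
E
```

```text
time: 9.05
position: [0.5687, -0.2807, 0.0934]
eef_rot: [0.82, -0.34, 0.425, 0.177]
force: [-0.1, -0.1, 1.0]
opening: 0.0719
t 9.05 p [ 0.5687 -0.2807  0.0934] z [ 0.5769 -0.5799 -0.5752] y [-0.7083 -0.7059  0.0013] F [-0.1 -0.1  1. ] open 0.0719 q [-0.3842  0.1051  1.9209 -1.0465  0.3804  2.8239]
shift mm [ 0.5 -0.6 53.2] rotvec [ 0.0017  0.0011 -0.    ] deg 0.1
bottle [507.3 461.2] 0.92 [ 0.4856 -0.3289  0.    ]
bottle [318.1 337.3] 0.71 [ 0.5983 -0.3095  0.    ]
bottle [213.6 234.6] 0.64 [ 0.7097 -0.3128  0.    ]
```

View pics/w6.png

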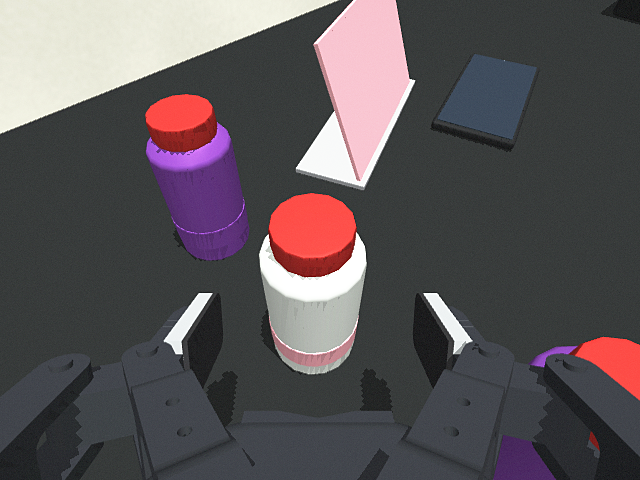

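```bash
python3 - <<'E'
from h import *
b=np.array([.599,-.311,.064]); rt=tgt(-34,35,-1);z=rt.as_matrix()[:,2]; delta(b-.06*z,rt)
E
```

```text
shift mm [ 0.2  9.8 -6.2] rotvec [ 0.1585  0.0004 -0.1103] deg 11.1
```

```bash
python3 -m handwheel '[[[0,3,-6,0.05,0,-0.037,72],[0,7,-6,0.106,0,-0.074,72],[0,10,-6,0.158,0,-0.11,72],[0,10,-6,0.158,0,-0.11,72]]]'
python3 - <<'E'
from h import *
st(); save("wrist","w7.png")
b=np.array([.599,-.311,.064]); rt=tgt(-34,35,-1); delta(b,rt)
for q in("bottle",):
    for d in models.mark_of("wrist",q): print(q,np.round(d["location"],1),round(d["conf"],2),atz("wrist",d["location"],0))
E
```

```text
time: 9.65
position: [0.5611, -0.2786, 0.1133]
eef_rot: [0.852, -0.263, 0.431, 0.137]
force: [0.6, -0.4, 0.0]
opening: 0.0719
t 9.65 p [ 0.5611 -0.2786  0.1133] z [ 0.6627 -0.461  -0.5902] y [-0.567  -0.8237  0.0067] F [ 0.6 -0.4  0. ] open 0.0719 q [-0.4753  0.0064  1.966  -0.4335  0.2567  2.062 ]
shift mm [-10.9   5.   69.2] rotvec [0.0113 0.0201 0.0003] deg 1.3
bottle [253.  230.8] 0.91 [ 0.7033 -0.3148  0.    ]
bottle [324.5 335.6] 0.66 [ 0.599  -0.3104  0.    ]
```

View pics/w7.png

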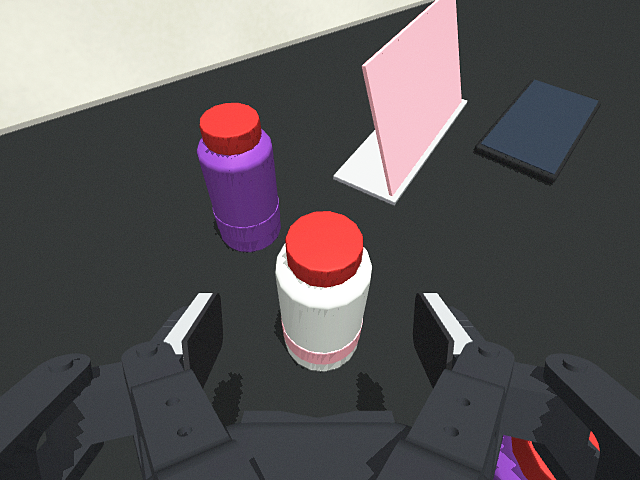

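```bash
cat > kin.py <<'E'
from h import *
from scipy.optimize import least_squares
D=[([0.1636,-0.4989,0.2503],[-1.3243,0.0522,1.4007,0,1.6886,-0.0703],[0,0,-1]),
([0.3535,-0.1059,0.3057],[-0.9276,-0.6149,1.9787,0.7881,1.7453,0.1669],[0.5424,0.4405,-0.7154]),
([0.3997,-0.0089,0.2981],[-0.6919,-0.6888,2.1081,0.9424,1.5397,0.2112],[0.6078,0.5464,-0.5762]),
([0.5148,0.0947,0.1536],[-0.2349,-0.2555,2.1172,1.0159,0.9077,0.1067],[0.6135,0.5419,-0.5744]),
([0.5252,0.1074,0.1429],[-0.1947,-0.2044,2.1002,1.0371,0.8575,0.0922],[0.6138,0.5425,-0.5735]),
([0.5251,0.1074,0.3423],[-0.1946,-0.4118,1.8449,0.7951,1.1458,0.5296],[0.6123,0.5423,-0.5753]),
([0.4575,0.0457,0.3438],[-0.4297,-0.5979,1.9669,0.8715,1.3536,0.4153],[0.6177,0.539,-0.5726]),
([0.4782,-0.1591,0.2872],[-0.2512,-0.6116,2.0856,-0.4037,0.7801,2.0704],[0.6773,-0.459,-0.575]),
([0.4804,-0.19,0.2788],[-0.2318,-0.5066,2.0359,-0.6145,0.8328,2.3512],[0.5807,-0.5753,-0.576]),
([0.5687,-0.2807,0.0934],[-0.3842,0.1051,1.9209,-1.0465,0.3804,2.8239],[0.5769,-0.5799,-0.5752]),
([0.5611,-0.2786,0.1133],[-0.4753,0.0064,1.966,-0.4335,0.2567,2.062],[0.6627,-0.461,-0.5902])]
def fk(q,P):
    a1,d1,L2,L3,a3,L6,lat,s4,s5,a5,a2=P
    r1=R.from_euler('z',q[0]); r2=r1*R.from_euler('y',q[1]); r3=r2*R.from_euler('y',q[2])
    p=r1.apply([a1,lat,d1])+r2.apply([a2,0,L2])+r3.apply([a3,0,L3])
    r4=r3*R.from_euler('z',s4*q[3]); r5=r4*R.from_euler('y',s5*q[4])
    return p+r5.apply([a5,0,L6]), r5*R.from_euler('z',q[5]*1)
def load():
    best=None
    for s4 in(1,-1):
        def f(v): 
            P=[*v[:7],s4,1,v[7],0]; o=[]
            for p,q,z in D:
                a,r=fk(q,P); o+=list(a-p)+list(.1*(r.as_matrix()[:,2]-z))
            return o
        s=least_squares(f,[0,.3,.3,.3,0,.2,0,0])
        if best is None or s.cost<best[0]: best=(s.cost,[*s.x[:7],s4,1,s.x[7],0],np.array(s.fun).reshape(-1,6))
    return best
lo=np.array([-2.9,-.91,.12,-1.06,.26,-2.93]);hi=np.array([2.9,2.17,2.37,4.2,2.73,2.93])
if __name__=="__main__":
    c,P,r=load(); print(c,np.array(P)); print(abs(r).max(0))
    # tool roll constant
    for s in [monitor.read_state()]:
        a,rr=fk(s["qpos"],P); print((rr.inv()*R.from_quat(s["eef_rot"])).as_rotvec(), a-s["position"])
E
python3 kin.py
```

```text
1.1820567724139198e-08 [-0.0001  0.2065  0.3529  0.4963  0.1065  0.2613  0.0369  1.      1.
 -0.      0.    ]
[0.0001 0.0001 0.     0.     0.     0.    ]
[0.     0.     1.5708] [ 0.  0. -0.]
```

```bash
cat > plan.py <<'E'
from kin import *
c,P,_=load(); T=R.from_rotvec([0,0,np.pi/2])
def ik(p,rot,q0):
    def f(q):
        a,r=fk(q,P); return np.r_[(a-p)*10,((r*T).inv()*rot).as_rotvec()]
    s=least_squares(f,q0); return s.x, np.abs(s.fun).max()
def marg(q): return np.minimum(q-lo,hi-q)
E
cat > t.py <<'E'
from plan import *
q0=monitor.read_state()["qpos"].copy()
b=np.array([.599,-.311,.064])
for q4s in(-.7,2.4):
  for tilt in(35,40,45,50,60):
    for hd in(-55,-50,-45,-40,-36,-30,-20,-10):
        g=np.array([*q0]); g[3]=q4s; g[4]=.5; g[5]=2 if q4s<0 else -1
        q,e=ik(b,tgt(hd,tilt,-1),g); m=marg(q)
        if e<1e-4 and m.min()>0.03: print(tilt,hd,q.round(2),"min",m.min().round(2),m.argmin()+1)
print("place")
hx=np.array([np.cos(np.radians(41.2)),np.sin(np.radians(41.2)),0]); pad=np.array([.5619,.1334,0])+.055*hx
qs=np.array([-0.1947,-0.2044,2.1002,1.0371,0.8575,0.0922])
for tilt in(35,40,45,50,60):
  for hd in(30,41.2,50):
    for z,bk in((.078,0),(.12,0),(.12,.12)):
        q,e=ik(pad+[0,0,z]-bk*hx,tgt(hd,tilt,-1),qs); m=marg(q); print(tilt,hd,z,bk,q.round(2),"e",round(e,5),"min",m.min().round(2),m.argmin()+1)
E
python3 t.py
```

```text
40 -55 [-0.37  0.3   1.72 -0.96  0.55  2.86] min 0.07 6
40 -50 [-0.4   0.28  1.75 -0.9   0.46  2.74] min 0.16 4
40 -45 [-0.43  0.26  1.78 -0.8   0.38  2.57] min 0.12 5
40 -40 [-0.47  0.24  1.79 -0.63  0.3   2.33] min 0.04 5
40 -20 [-0.61  0.23  1.81  0.69  0.32  0.74] min 0.06 5
40 -10 [-0.68  0.26  1.78  0.93  0.48  0.36] min 0.22 5
45 -55 [-0.38  0.3   1.68 -0.75  0.6   2.66] min 0.27 6
45 -50 [-0.41  0.28  1.71 -0.68  0.53  2.51] min 0.27 5
45 -45 [-0.44  0.26  1.73 -0.57  0.46  2.34] min 0.2 5
45 -40 [-0.47  0.25  1.75 -0.41  0.41  2.11] min 0.15 5
45 -36 [-0.5   0.24  1.76 -0.25  0.38  1.9 ] min 0.12 5
45 -30 [-0.54  0.23  1.76  0.03  0.36  1.54] min 0.1 5
45 -20 [-0.6   0.24  1.76  0.45  0.42  0.97] min 0.16 5
45 -10 [-0.66  0.26  1.73  0.7   0.54  0.58] min 0.28 5
50 -55 [-0.4   0.31  1.63 -0.58  0.67  2.49] min 0.41 5
50 -50 [-0.43  0.29  1.66 -0.51  0.61  2.35] min 0.35 5
50 -45 [-0.45  0.27  1.68 -0.41  0.56  2.18] min 0.3 5
50 -40 [-0.48  0.26  1.69 -0.28  0.52  1.99] min 0.26 5
50 -36 [-0.5   0.25  1.7  -0.17  0.5   1.82] min 0.24 5
50 -30 [-0.54  0.25  1.71  0.02  0.49  
[... 3232 characters left out ...]
.71 0.66 0.92 0.4 ] e 0.0 min 0.66 5
50 50 0.12 0.12 [-0.18 -0.12  1.97  0.71  1.03  0.22] e 0.0 min 0.4 3
60 30 0.078 0 [0.14 0.17 1.71 0.27 0.79 1.04] e 0.0 min 0.53 5
60 30 0.12 0 [0.14 0.11 1.68 0.25 0.88 1.07] e 0.0 min 0.62 5
60 30 0.12 0.12 [-0.03 -0.18  1.96  0.33  0.93  0.88] e 0.0 min 0.41 3
60 41.2 0.078 0 [0.09 0.19 1.68 0.39 0.87 0.75] e 0.0 min 0.61 5
60 41.2 0.12 0 [0.09 0.14 1.65 0.37 0.95 0.79] e 0.0 min 0.69 5
60 41.2 0.12 0.12 [-0.08 -0.14  1.92  0.43  1.02  0.61] e 0.0 min 0.45 3
60 50 0.078 0 [0.06 0.23 1.64 0.46 0.95 0.55] e 0.0 min 0.69 5
60 50 0.12 0 [0.06 0.17 1.61 0.44 1.03 0.59] e 0.0 min 0.76 3
60 50 0.12 0.12 [-0.11 -0.1   1.89  0.49  1.09  0.42] e 0.0 min 0.48 3
```

```bash
cat > t2.py <<'E'
from plan import *
q0=monitor.read_state()["qpos"].copy(); q0[4]=.4;q0[3]=-.7
b=np.array([.599,-.311,.064])
rt=tgt(-46,42,-1); z=rt.as_matrix()[:,2]
for p in(b-.07*z,b-.03*z,b,b+[0,0,.1],b+[0,0,.2]):
    q,e=ik(p,rt,q0); m=marg(q); print(p,q.round(2),round(e,5),m.min().round(2),m.argmin()+1)
delta(b-.07*z,rt)
E
python3 t2.py
```

```text
[ 0.5629 -0.2736  0.1108] [-0.39  0.05  1.87 -0.66  0.51  2.45] 0.0 0.25 5
[ 0.5835 -0.295   0.0841] [-0.41  0.17  1.81 -0.7   0.46  2.48] 0.0 0.2 5
[ 0.599 -0.311  0.064] [-0.43  0.26  1.75 -0.72  0.42  2.51] 0.0 0.16 5
[ 0.599 -0.311  0.164] [-0.43  0.1   1.7  -0.51  0.6   2.26] 0.0 0.34 5
[ 0.599 -0.311  0.264] [-0.43  0.    1.6  -0.4   0.78  2.12] 0.0 0.52 5
shift mm [-2.6 -5.2  0.1] rotvec [-0.1504 -0.102   0.1307] deg 12.8
```

```bash
python3 -m handwheel '[[[-1,-2,0,-0.05,-0.034,0.044,72],[-2,-4,0,-0.1,-0.068,0.087,72],[-3,-5,0,-0.15,-0.102,0.131,72],[-3,-5,0,-0.15,-0.102,0.131,72]]]'
python3 - <<'E'
from h import *
st(); save("wrist","w8.png")
b=np.array([.599,-.311,.064]); rt=tgt(-46,42,-1); delta(b,rt)
for q in("bottle",):
    for d in models.mark_of("wrist",q): print(q,np.round(d["location"],1),round(d["conf"],2),atz("wrist",d["location"],0))
E
```

```text
time: 10.25
position: [0.5632, -0.2729, 0.1096]
eef_rot: [0.841, -0.356, 0.374, 0.159]
force: [0.5, 0.1, -0.3]
opening: 0.0723
t 10.25 p [ 0.5632 -0.2729  0.1096] z [ 0.5167 -0.5335 -0.6697] y [-0.7182 -0.6959  0.0002] F [ 0.5  0.1 -0.3] open 0.0723 q [-0.3847  0.0568  1.8737 -0.6594  0.5128  2.4527]
shift mm [ 1.7  0.3 69.1] rotvec [-0.0011  0.0013  0.0018] deg 0.1
bottle [220.4 214.6] 0.96 [ 0.7045 -0.3137  0.    ]
bottle [319.3 311.6] 0.78 [ 0.5967 -0.3097  0.    ]
```

View pics/w8.png

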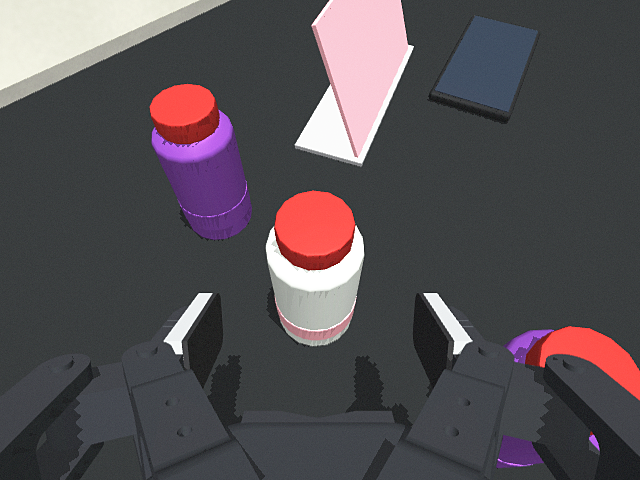

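```bash
python3 -m handwheel '[[[1,0,20,0,0,0,72],[1,0,40,0,0,0,72],[1,0,56,0,0,0,72],[1,0,69,0,0,0,72],[1,0,69,0,0,0,60],[1,0,69,0,0,0,50],[1,0,69,0,0,0,40],[1,0,69,0,0,0,40]]]'
python3 - <<'E'
from h import *
st(); save("wrist","w9.png"); p,r=pose(); print(r.inv().apply([0,0,200]))
E
```

```text
time: 11.35
position: [0.5985, -0.3109, 0.0637]
eef_rot: [0.841, -0.357, 0.374, 0.159]
force: [-0.3, 1.0, 2.3]
opening: 0.0465
t 11.35 p [ 0.5985 -0.3109  0.0637] z [ 0.5152 -0.5339 -0.6704] y [-0.7192 -0.6948  0.0006] F [-0.3  1.   2.3] open 0.0465 q [-0.4286  0.259   1.7545 -0.7192  0.4247  2.5012]
[ 148.3838    0.1173 -134.0979]
```

View pics/w9.png

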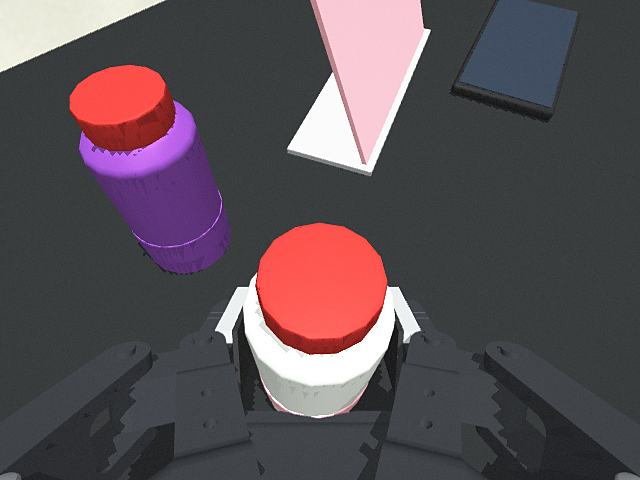

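```bash
python3 -m handwheel '[[[7,0,-7,0,0,0,40],[26,0,-23,0,0,0,40],[52,0,-47,0,0,0,40],[78,0,-70,0,0,0,40],[104,0,-94,0,0,0,40],[130,0,-117,0,0,0,40],[148,0,-134,0,0,0,40],[148,0,-134,0,0,0,40]]]'
cat > t3.py <<'E'
from plan import *
st()
q=monitor.read_state()["qpos"].copy()
hx=np.array([np.cos(np.radians(41.2)),np.sin(np.radians(41.2)),0]); pad=np.array([.5619,.1334,0])+.055*hx
A=np.array([.599,-.311,.264]);B=pad-.22*hx+[0,0,.22]
print(B)
for k in np.linspace(0,1,10):
    hd=-46+k*87.2; p=A+(B-A)*k
    q,e=ik(p,tgt(hd,42,-1),q); m=marg(q); print(p,q.round(2),round(e,4),m.min().round(2),m.argmin()+1)
delta(B,tgt(41.2,42,-1))
E
python3 t3.py
```

```text
time: 12.4
position: [0.5989, -0.311, 0.2658]
eef_rot: [0.841, -0.357, 0.375, 0.159]
force: [0.1, 0.8, -1.6]
opening: 0.0467
t 12.4 p [ 0.5989 -0.311   0.2658] z [ 0.5175 -0.5345 -0.6682] y [-0.7192 -0.6948 -0.0012] F [ 0.1  0.8 -1.6] open 0.0467 q [-0.4286 -0.0011  1.5974 -0.3951  0.7817  2.1158]
[0.4378 0.0247 0.22  ]
[ 0.599 -0.311  0.264] [-0.43  0.    1.6  -0.4   0.78  2.12] 0.0 0.52 5
[ 0.5811 -0.2737  0.2591] [-0.44 -0.12  1.72 -0.22  0.72  1.87] 0.0 0.46 5
[ 0.5632 -0.2364  0.2542] [-0.45 -0.22  1.82 -0.01  0.7   1.59] 0.0 0.44 5
[ 0.5453 -0.1991  0.2493] [-0.47 -0.31  1.91  0.2   0.73  1.3 ] 0.0 0.46 3
[ 0.5273 -0.1618  0.2444] [-0.49 -0.39  1.98  0.38  0.79  1.04] 0.0 0.39 3
[ 0.5094 -0.1245  0.2396] [-0.51 -0.46  2.03  0.53  0.88  0.83] 0.0 0.34 3
[ 0.4915 -0.0872  0.2347] [-0.51 -0.5   2.07  0.63  0.98  0.65] 0.0 0.3 3
[ 0.4736 -0.0499  0.2298] [-0.51 -0.54  2.11  0.71  1.09  0.5 ] 0.0 0.26 3
[ 0.4557 -0.0126  0.2249] [-0.49 -0.56  2.13  0.76  1.19  0.37] 0.0 0.24 3
[0.4378 0.0247 0.22  ] [-0.46 -0.56  2.14  0.8   1.28  0.26] 0.0 0.23 3
shift mm [-270.3 -117.3 -232.3] rotvec [ 1.1309 -0.0019 -1.0182] deg 87.2
```

```bash
python3 -m handwheel '[[[-30,-13,-26,0.126,0,-0.113,40],[-60,-26,-52,0.251,0,-0.226,40],[-90,-39,-77,0.377,0,-0.339,40],[-120,-52,-103,0.503,0,-0.453,40],[-150,-65,-129,0.628,0,-0.566,40],[-180,-78,-155,0.754,0,-0.679,40],[-210,-91,-181,0.88,0,-0.792,40],[-240,-104,-206,1.005,0,-0.905,40]]]'
cat > t4.py <<'E'
from plan import *
st()
hx=np.array([np.cos(np.radians(41.2)),np.sin(np.radians(41.2)),0]); pad=np.array([.5619,.1334,0])+.055*hx
delta(pad-.20*hx+[0,0,.19],tgt(41.2,42,-1))
E
python3 t4.py
```

```text
time: 13.4
position: [0.454, -0.0118, 0.221]
eef_rot: [0.879, 0.249, 0.39, -0.113]
force: [0.9, -0.8, -2.6]
opening: 0.0469
t 13.4 p [ 0.454  -0.0118  0.221 ] z [ 0.629   0.3924 -0.6711] y [ 0.5261 -0.8504 -0.0042] F [ 0.9 -0.8 -2.6] open 0.0469 q [-0.4948 -0.556   2.1339  0.7668  1.1897  0.3658]
shift mm [ -6.2 -42.7  39.6] rotvec [ 0.1197  0.0023 -0.1137] deg 9.5
```

```bash
python3 -m handwheel '[[[-3,-21,20,0.06,0,-0.057,40],[-6,-43,40,0.12,0.002,-0.114,40],[-6,-43,40,0.12,0.002,-0.114,40],[-6,-43,40,0.12,0.002,-0.114,40]]]'
python3 - <<'E'
from h import *
st(); save("wrist","w10.png"); save("scene","s10.png")
for n in("wrist","scene"):
  for q in("pad","crate","dish","seal","bottle"):
    for d in models.mark_of(n,q): print(n,q,np.round(d["location"],1),round(d["conf"],2),atz(n,d["location"],.01 if q in("seal","crate") else .014))
for n in("scene",):
    for q in("pad","dish"):
        for d in models.masks_of(n,q): 
            ys,xs=np.nonzero(d["pixels"]);print(q,xs.min(),xs.max(),ys.min(),ys.max(),d["conf"])
E
```

```text
time: 13.9
position: [0.4546, 0.0368, 0.1915]
eef_rot: [0.856, 0.319, 0.381, -0.141]
force: [0.1, 1.2, -1.6]
opening: 0.0465
t 13.9 p [0.4546 0.0368 0.1915] z [ 0.5626  0.4856 -0.669 ] y [ 0.6544 -0.7561  0.0015] F [ 0.1  1.2 -1.6] open 0.0465 q [-0.4001 -0.4892  2.1524  0.8089  1.1709  0.2463]
wrist pad [314.7 198.6] 0.71 [0.6048 0.1699 0.014 ]
wrist crate [311.2 202. ] 0.95 [0.6016 0.1719 0.01  ]
wrist dish [256.3 200.3] 0.95 [0.5647 0.2128 0.014 ]
wrist dish [375.3 193.7] 0.85 [0.6498 0.1278 0.014 ]
wrist bottle [315.7 374.1] 0.66 [0.4757 0.0568 0.014 ]
scene pad [430.9 347. ] 0.7 [0.6009 0.1692 0.014 ]
scene crate [427.6 348.5] 0.78 [0.6049 0.1657 0.01  ]
scene dish [393.9 359.3] 0.84 [0.6488 0.1237 0.014 ]
scene dish [467.4 342.9] 0.84 [0.5654 0.2202 0.014 ]
scene seal [422.7 317.6] 0.97 [0.5614 0.1361 0.01  ]
scene seal [394.2 357.5] 0.49 [0.6452 0.123  0.01  ]
scene bottle [407.2 216.3] 0.66 [0.4086 0.0322 0.014 ]
scene bottle [153.1 270. ] 0.66 [ 0.7117 -0.3135  0.014 ]
scene bottle [217.4 164.8] 0.57 [ 0.4854 -0.3224  0.014 ]
pad 416 441 333 363 0.79
dish 384 411 344 371 0.96
dish 453 482 323 351 0.64
dish 400 432 179 211 0.21
```

View pics/w10.png

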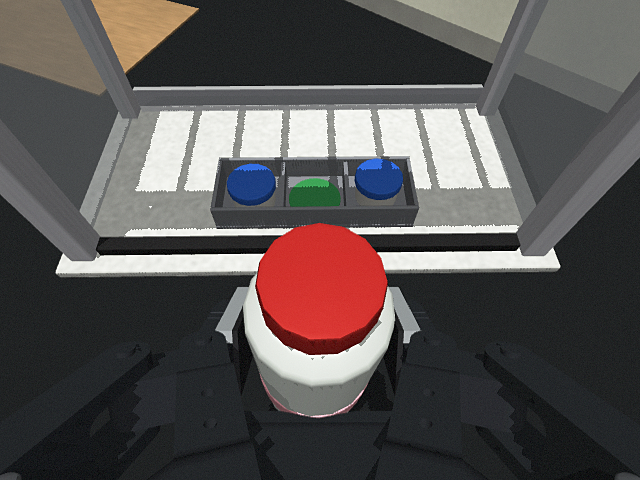

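View pics/s10.png

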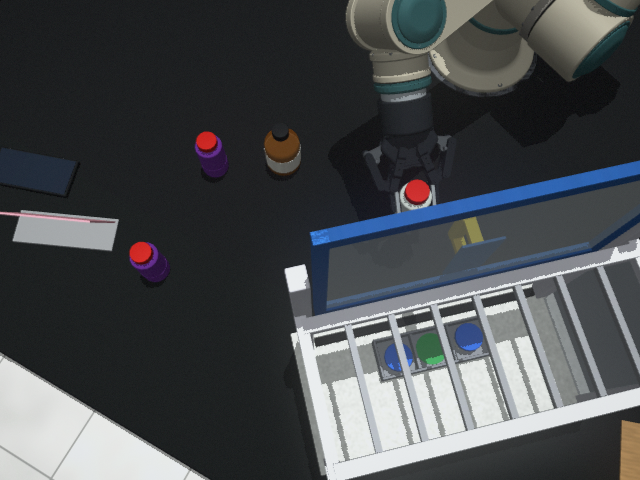

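```bash
python3 - <<'E'
from h import *
im=cv2.imread("pics/w10.png"); c=im[140:240,200:430]; cv2.imwrite("pics/w10c.png",cv2.resize(c,None,fx=3.4,fy=3.4,interpolation=cv2.INTER_NEAREST))
E
```

```text
(no output)
```

View pics/w10c.png

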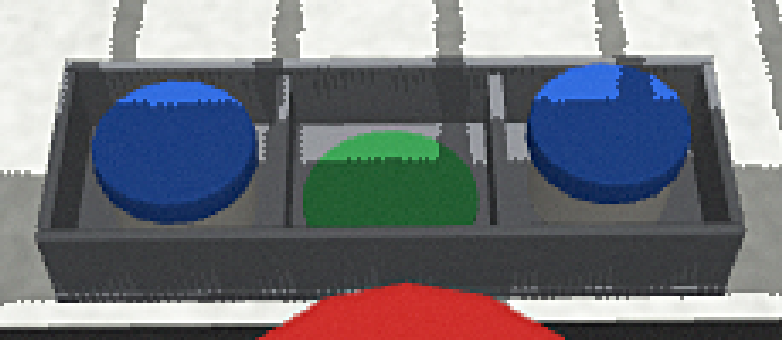

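```bash
cat > fitc.py <<'E'
from h import *
from scipy.optimize import least_squares
f2=lambda a,b:(200+a/3.4,140+b/3.4)
W=[(f2(66,60),(33,95,30)),(f2(713,57),(33,-95,30)),(f2(37,232),(-33,95,30)),(f2(744,232),(-33,-95,30)),(f2(57,300),(-33,95,0)),(f2(725,295),(-33,-95,0))]
def f(v,full=False):
    r=R.from_euler('z',v[2]); o=np.array([proj("wrist",r.apply(np.array(X)/1000)+[v[0],v[1],.01])-p for p,X in W]); return o if full else o.ravel()
s=least_squares(f,[.602,.169,np.radians(41)]); print(s.x[:2],np.degrees(s.x[2]));print(f(s.x,True))
h=np.array([.5619,.1334]);th=np.radians(41.2);d=s.x[:2]-h;print("in hood",d@[np.cos(th),np.sin(th)],d@[-np.sin(th),np.cos(th)])
p,r=pose();print("bottle cap centre proj exp",proj("wrist",p+[0,0,.038]))
E
python3 fitc.py
```

```text
[0.6045 0.1706] 41.32973727285253
[[-0.325  -1.484 ]
 [ 0.4896 -1.2796]
 [-1.2494  1.1332]
 [ 1.1906  0.2449]
 [-0.0046 -0.1157]
 [-0.0855  0.4789]]
in hood 0.05654403339233224 -6.223002207798357e-05
bottle cap centre proj exp [318.9976 281.3002]
```

```bash
cat > t5.py <<'E'
from plan import *
q=monitor.read_state()["qpos"].copy()
rt=tgt(41.3,42,-1)
hx=np.array([np.cos(np.radians(41.3)),np.sin(np.radians(41.3)),0]); pad=np.array([.604,.170,0])
for bk,z in((.1,.115),(.05,.113),(0,.113),(0,.0785)):
    p=pad-bk*hx+[0,0,z]; qq,e=ik(p,rt,q); print(p,qq.round(2),round(e,4),marg(qq).min().round(2)); delta(p,rt)
E
python3 t5.py
```

```text
[0.5289 0.104  0.115 ] [-0.16 -0.14  2.05  0.88  0.84  0.21] 0.0 0.32
shift mm [  9.6  -2.  125.6] rotvec [ 0.0057 -0.0008 -0.0024] deg 0.4
[0.5664 0.137  0.113 ] [-0.07 -0.03  1.95  0.87  0.76  0.27] 0.0 0.42
shift mm [ 41.5  -2.3 164.1] rotvec [ 0.0057 -0.0008 -0.0024] deg 0.4
[0.604 0.17  0.113] [0.01 0.08 1.84 0.84 0.71 0.35] 0.0 0.45
shift mm [ 74.9  -2.5 201.3] rotvec [ 0.0057 -0.0008 -0.0024] deg 0.4
[0.604  0.17   0.0785] [0.01 0.14 1.85 0.91 0.66 0.25] 0.0 0.4
shift mm [ 49.3  -2.6 224.3] rotvec [ 0.0057 -0.0008 -0.0024] deg 0.4
```

```bash
python3 -m handwheel '[[[3,-1,42,0.006,-0.001,-0.002,40],[6,-2,84,0.006,-0.001,-0.002,40],[10,-2,126,0.006,-0.001,-0.002,40],[26,-2,145,0.006,-0.001,-0.002,40],[42,-2,164,0.006,-0.001,-0.002,40],[42,-2,164,0.006,-0.001,-0.002,40]]]'
python3 - <<'E'
from h import *
st(); save("wrist","w11.png"); save("scene","s11.png");p,r=pose()
rt=tgt(41.3,42,-1)
delta([.604,.170,.113],rt);delta([.604,.170,.0787],rt)
E
```

```text
time: 15.35
position: [0.5673, 0.138, 0.1132]
eef_rot: [0.855, 0.323, 0.38, -0.144]
force: [-1.0, -0.6, -1.9]
opening: 0.0464
t 15.35 p [0.5673 0.138  0.1132] z [ 0.557   0.4916 -0.6694] y [ 0.6612 -0.7503 -0.0009] F [-1.  -0.6 -1.9] open 0.0464 q [-0.065  -0.0247  1.9479  0.8667  0.763   0.2745]
shift mm [33.5  0.  37.1] rotvec [-0.001   0.0008 -0.0005] deg 0.1
shift mm [ 8.   0.1 60.1] rotvec [-0.001   0.0008 -0.0005] deg 0.1
```

View pics/w11.png

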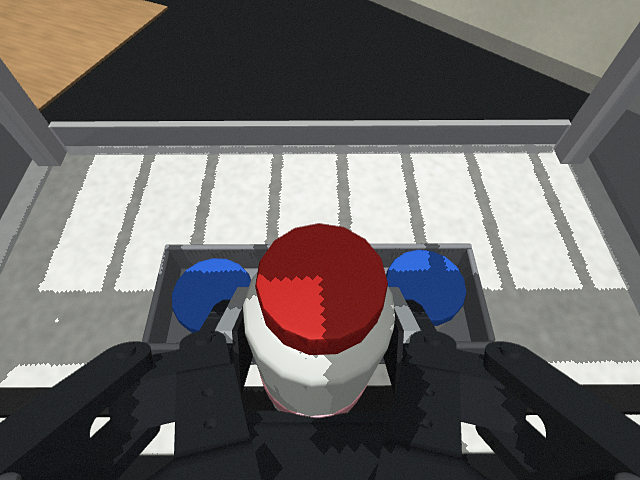

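View pics/s11.png

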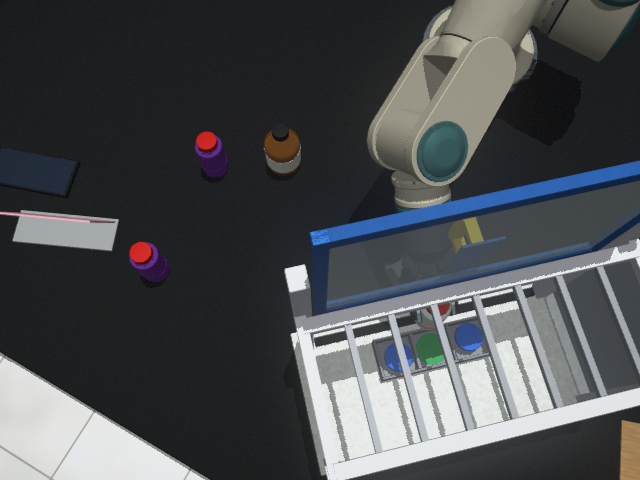

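```bash
python3 -m handwheel '[[[8,0,9,0,0,0,40],[17,0,18,0,0,0,40],[25,0,28,0,0,0,40],[33,0,37,0,0,0,40],[33,0,37,0,0,0,40]]]'
python3 - <<'E'
from h import *
st(); save("wrist","w12.png"); save("scene","s12.png");p,r=pose()
rt=tgt(41.3,42,-1)
delta([.604,.170,.0787],rt)
E
```

```text
time: 16.08
position: [0.6045, 0.1704, 0.1131]
eef_rot: [0.855, 0.322, 0.38, -0.144]
force: [-0.8, -0.8, -2.6]
opening: 0.0465
t 16.07 p [0.6045 0.1704 0.1131] z [ 0.5575  0.4911 -0.6694] y [ 0.6606 -0.7507 -0.0005] F [-0.8 -0.8 -2.6] open 0.0465 q [0.0113 0.0843 1.8367 0.8388 0.7098 0.3476]
shift mm [-25.3  -0.   23. ] rotvec [-0.0008  0.0007 -0.0004] deg 0.1
```

View pics/w12.png

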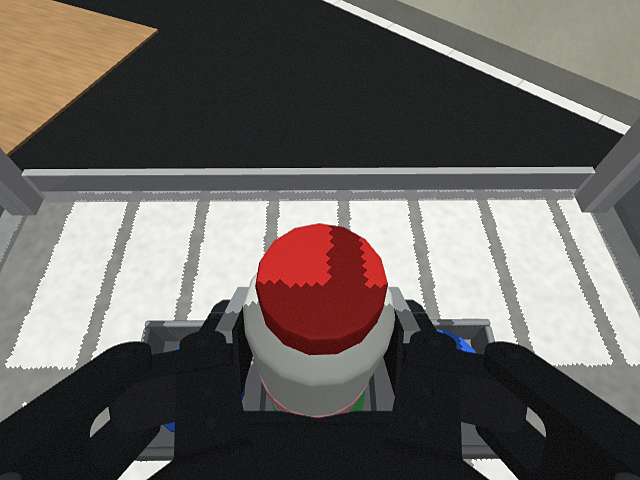

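View pics/s12.png

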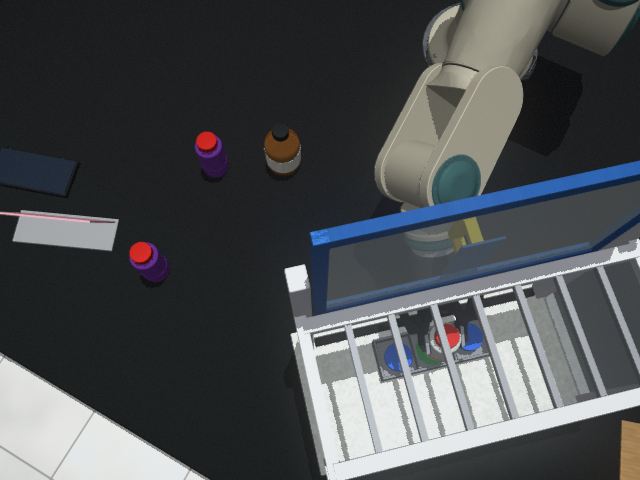

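```bash
python3 - <<'E'
from h import *
print(atz("scene",(448,334),.15))
hx=np.array([np.cos(np.radians(41.3)),np.sin(np.radians(41.3)),0]);hy=np.array([-hx[1],hx[0],0])
for a in((146,322),(492,320)): d=atz("wrist",a,.04)-np.array([.6045,.1706,.04]); print(d@hx,d@hy)
E
```

```text
[0.6021 0.1702 0.15  ]
0.029716773956980264 0.09372167806560332
0.030810076326796682 -0.0950827396237309
```

```bash
python3 -m handwheel '[[[-6,0,4,0,0,0,40],[-12,0,10,0,0,0,40],[-18,0,15,0,0,0,40],[-22,0,19,0,0,0,40],[-24,0,20,0,0,0,40],[-24.7,0,20.8,0,0,0,40],[-24.7,0,20.8,0,0,0,40]]]'
python3 - <<'E'
from h import *
st(); save("wrist","w13.png")
E
```

```text
time: 17.05
position: [0.6034, 0.169, 0.0811]
eef_rot: [0.855, 0.322, 0.381, -0.144]
force: [-1.0, 0.9, -2.1]
opening: 0.0468
t 17.05 p [0.6034 0.169  0.0811] z [ 0.5583  0.4906 -0.6691] y [ 0.6599 -0.7513 -0.0002] F [-1.   0.9 -2.1] open 0.0468 q [0.0086 0.1383 1.854  0.9064 0.6649 0.2593]
```

View pics/w13.png

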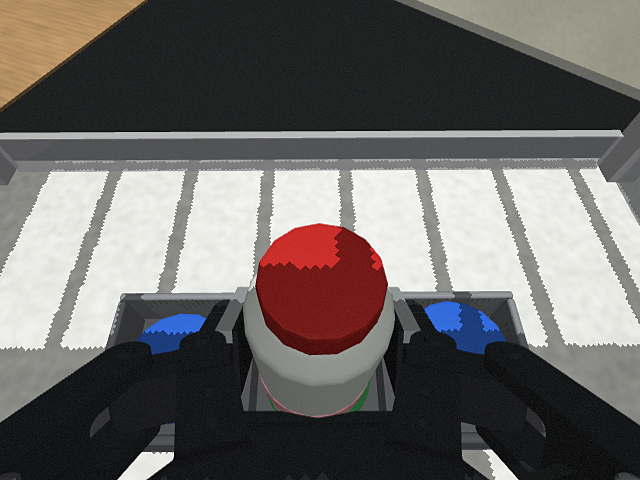

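```bash
python3 -m handwheel '[[[-0.8,0,0.7,0,0,0,40],[-1.5,0,1.4,0,0,0,40],[-1.5,0,1.4,0,0,0,40]]]'; python3 -m handwheel '[[[-0.8,0,0.7,0,0,0,40],[-0.8,0,0.7,0,0,0,40]]]'
```

```text
time: 17.48
position: [0.6032, 0.169, 0.0787]
eef_rot: [0.855, 0.322, 0.38, -0.144]
force: [-0.5, 0.4, -2.1]
opening: 0.0465
time: 17.73
position: [0.6033, 0.169, 0.0778]
eef_rot: [0.855, 0.322, 0.38, -0.144]
force: [0.7, -0.2, -2.2]
opening: 0.0463
```

```bash
python3 -m handwheel '[[[-0.8,0,0.7,0,0,0,40],[-0.8,0,0.7,0,0,0,40]]]'; python3 -m handwheel '[[[-0.7,0,0.6,0,0,0,40],[-0.7,0,0.6,0,0,0,40]]]'
```

```text
time: 17.98
position: [0.6037, 0.1693, 0.0777]
eef_rot: [0.855, 0.322, 0.381, -0.144]
force: [-2.8, 0.5, 4.6]
opening: 0.0468
time: 18.23
position: [0.6039, 0.1695, 0.0777]
eef_rot: [0.854, 0.322, 0.382, -0.144]
force: [-7.2, 0.9, 9.1]
opening: 0.0467
```

```bash
python3 -m handwheel '[[[0.5,0,-0.4,0,0,0,40],[0.7,0,-0.7,0,0,0,50],[0.7,0,-0.7,0,0,0,60],[0.7,0,-0.7,0,0,0,66],[0.7,0,-0.7,0,0,0,66]]]'
python3 - <<'E'
from h import *
st(); save("wrist","w14.png"); save("scene","s14.png")
E
```

```text
time: 18.85
position: [0.6032, 0.1689, 0.0766]
eef_rot: [0.855, 0.322, 0.38, -0.144]
force: [0.3, 0.4, 0.3]
opening: 0.0663
t 18.85 p [0.6032 0.1689 0.0766] z [ 0.5579  0.4904 -0.6695] y [ 0.6598 -0.7514 -0.0006] F [0.3 0.4 0.3] open 0.0663 q [0.0083 0.1464 1.8557 0.9157 0.6593 0.2474]
```

View pics/w14.png

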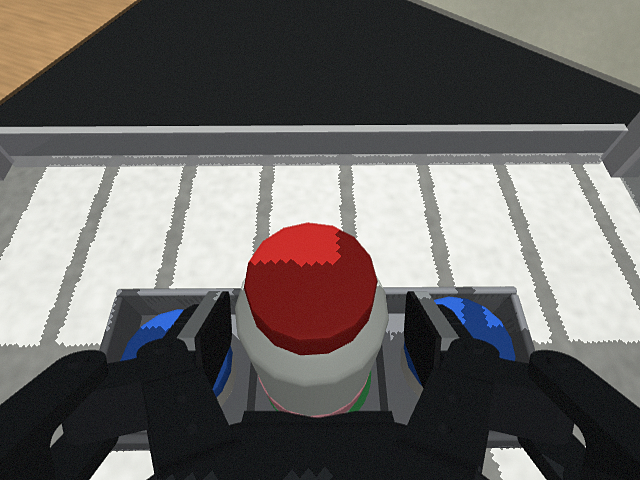

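View pics/s14.png

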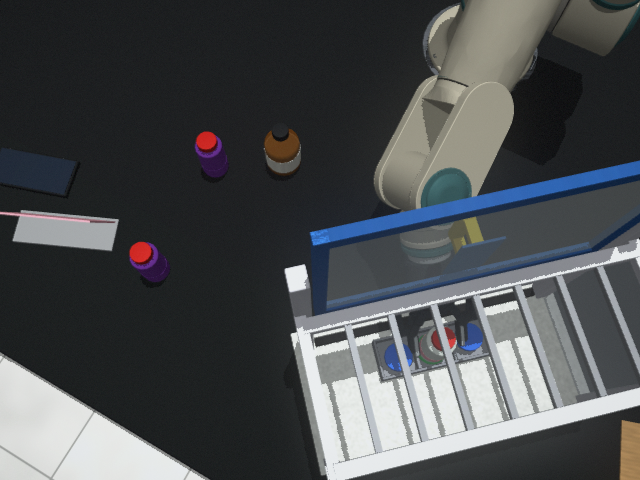

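```bash
python3 -m handwheel '[[[0,-2.5,0,0,0,0,68],[-7,-2.5,-7,0,0,0,68],[-20,-2.5,-22,0,0,0,68],[-37,-2.5,-41,0,0,0,68],[-54,-2.5,-60,0,0,0,68],[-74,-2.5,-82,0,0,0,68],[-74,-2.5,-82,0,0,0,68]]]'
python3 - <<'E'
from h import *
st(); save("wrist","w15.png"); 
for n in("wrist",):
  for q in("pad","crate","dish","bottle"):
    for d in models.mark_of(n,q): print(n,q,np.round(d["location"],1),round(d["conf"],2),atz(n,d["location"],.01 if q in("seal","crate") else .014))
E
```

```text
time: 19.82
position: [0.5175, 0.0969, 0.0763]
eef_rot: [0.855, 0.321, 0.38, -0.143]
force: [0.1, 0.2, -0.1]
opening: 0.068
t 19.82 p [0.5175 0.0969 0.0763] z [ 0.5587  0.4895 -0.6695] y [ 0.6585 -0.7526 -0.0007] F [ 0.1  0.2 -0.1] open 0.068 q [-0.1824 -0.0948  2.103   0.9561  0.7942  0.0873]
wrist crate [318.8 199.2] 0.63 [0.6028 0.171  0.01  ]
wrist dish [225.3 196.4] 0.66 [0.563  0.2151 0.014 ]
wrist dish [416.2 187.1] 0.65 [0.6492 0.1285 0.014 ]
```

View pics/w15.png

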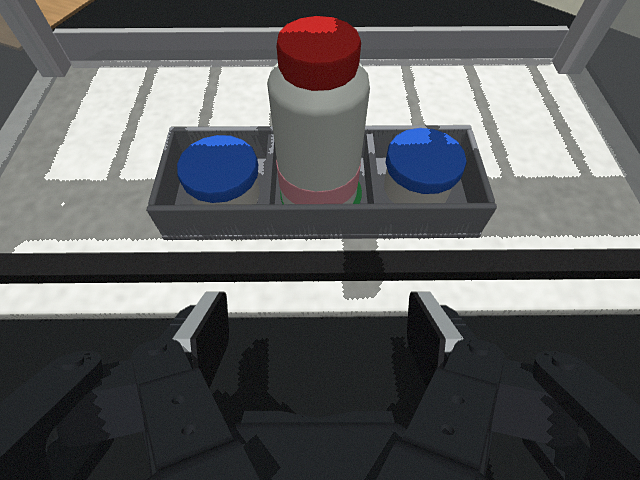

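```bash
cat > t6.py <<'E'
from plan import *
q=monitor.read_state()["qpos"].copy()
rt=tgt(41.2,35,-1)
for p in([.46,.047,.12],[.458,.046,.343],[.5251,.1074,.3423],[.5251,.1074,.1]):
    qq,e=ik(np.array(p),rt,q); print(p,qq.round(2),round(e,4),marg(qq).min().round(2)); delta(p,rt)
E
python3 t6.py
```

```text
[0.46, 0.047, 0.12] [-0.42 -0.34  2.26  1.05  1.03 -0.06] 0.0 0.11
shift mm [-20.2  -0.4 -86.9] rotvec [-0.0019  0.1221  0.0012] deg 7.0
[0.458, 0.046, 0.343] [-0.43 -0.6   1.97  0.87  1.35  0.41] 0.0 0.31
shift mm [ 144.    -1.  -237.7] rotvec [-0.0019  0.1221  0.0012] deg 7.0
[0.5251, 0.1074, 0.3423] [-0.19 -0.42  1.85  0.79  1.14  0.53] 0.0 0.49
shift mm [ 204.4   -2.8 -169.7] rotvec [-0.0019  0.1221  0.0012] deg 7.0
[0.5251, 0.1074, 0.1] [-0.19 -0.11  2.12  1.13  0.8  -0.04] 0.0 0.25
shift mm [24.3 -2.8 -7.6] rotvec [-0.0019  0.1221  0.0012] deg 7.0
```

```bash
python3 -m handwheel '[[[-10,0,-43,0,0.06,0,68],[-20,0,-87,-0.002,0.122,0.001,68],[20,0,-124,-0.002,0.122,0.001,68],[62,0,-162,-0.002,0.122,0.001,68],[103,-1,-200,-0.002,0.122,0.001,65],[144,-1,-238,-0.002,0.122,0.001,60],[144,-1,-238,-0.002,0.122,0.001,60]]]'
python3 - <<'E'
from h import *
st(); save("wrist","w16.png"); delta([.5251,.1074,.3423],tgt(41.2,35,-1))
for d in models.mark_of("wrist","sash_grip"): print(d["location"],d["conf"])
print(proj("wrist",[.5251,.1074,.3423]))
E
```

```text
time: 20.95
position: [0.4583, 0.0457, 0.3486]
eef_rot: [0.829, 0.314, 0.435, -0.16]
force: [0.1, -1.5, -0.0]
opening: 0.0599
t 20.95 p [0.4583 0.0457 0.3486] z [ 0.6211  0.5378 -0.5702] y [ 0.6589 -0.7522  0.0082] F [ 0.1 -1.5 -0. ] open 0.0599 q [-0.429  -0.5985  1.959   0.8713  1.3546  0.4154]
shift mm [49.9 -2.2 76.4] rotvec [ 0.0019 -0.0013  0.0033] deg 0.2
[312.0, 168.7] 0.89
[275.9, 315.9] 0.58
[314.2416 161.8051]
```

View pics/w16.png

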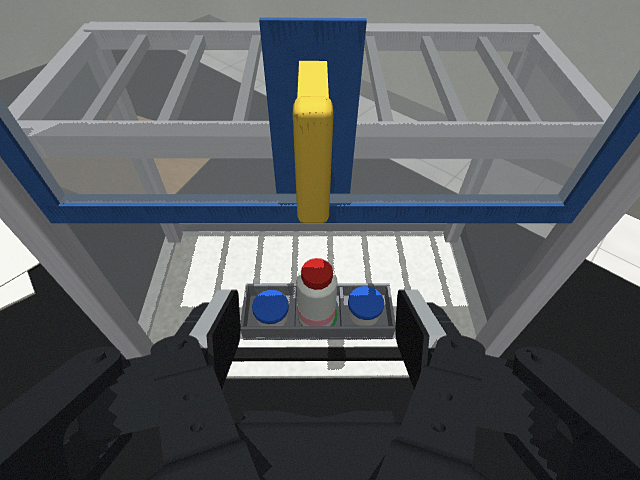

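```bash
python3 -m handwheel '[[[17,-1,25,0.002,-0.001,0.003,60],[34,-2,50,0.002,-0.001,0.003,60],[50,-2,76,0.002,-0.001,0.003,60],[50,-2,76,0.002,-0.001,0.003,40],[50,-2,76,0.002,-0.001,0.003,20],[50,-2,76,0.002,-0.001,0.003,5],[50,-2,76,0.002,-0.001,0.003,5],[50,-2,76,0.002,-0.001,0.003,5]]]'
python3 - <<'E'
from h import *
st(); save("wrist","w17.png"); p,r=pose(); print(r.inv().apply([0,0,-100]))
E
```

```text
time: 22.05
position: [0.5242, 0.1066, 0.3393]
eef_rot: [0.831, 0.311, 0.43, -0.164]
force: [-4.0, -0.4, -4.7]
opening: 0.0168
t 22.05 p [0.5242 0.1066 0.3393] z [ 0.6135  0.5399 -0.5762] y [ 0.6583 -0.7527 -0.0044] F [-4.  -0.4 -4.7] open 0.0168 q [-0.1956 -0.415   1.8526  0.7946  1.1418  0.5303]
[-81.722    0.4346  57.6309]
```

View pics/w17.png

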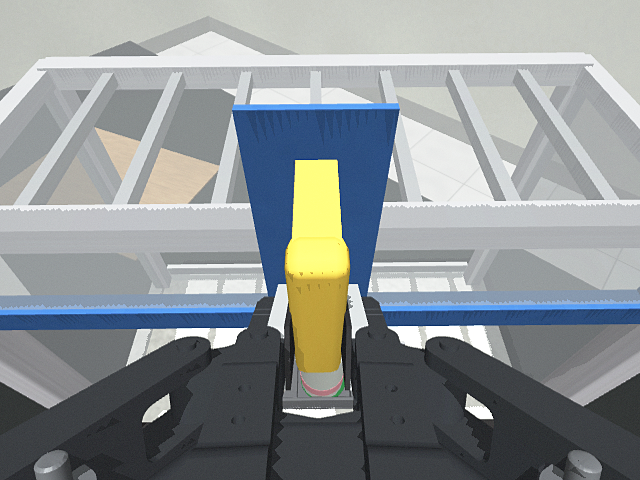

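```bash
python3 -m handwheel '[[[-8,0,6,0,0,0,5],[-32,0,23,0,0,0,5],[-57,0,40,0,0,0,5],[-82,0,58,0,0,0,5],[-106,0,75,0,0,0,5],[-131,1,92,0,0,0,5],[-149,1,105,0,0,0,5],[-155,1,109.5,0,0,0,5]]]'
python3 - <<'E'
from h import *
st(); save("wrist","w18.png");save("scene","s18.png")
E
```

```text
time: 23.1
position: [0.5244, 0.1067, 0.1488]
eef_rot: [0.832, 0.311, 0.43, -0.164]
force: [-20.1, -9.5, 4.9]
opening: 0.0171
t 23.1 p [0.5244 0.1067 0.1488] z [ 0.613   0.5402 -0.5765] y [ 0.6585 -0.7525 -0.0048] F [-20.1  -9.5   4.9] open 0.0171 q [-0.1955 -0.2195  2.0975  1.019   0.8664  0.1202]
```

View pics/w18.png

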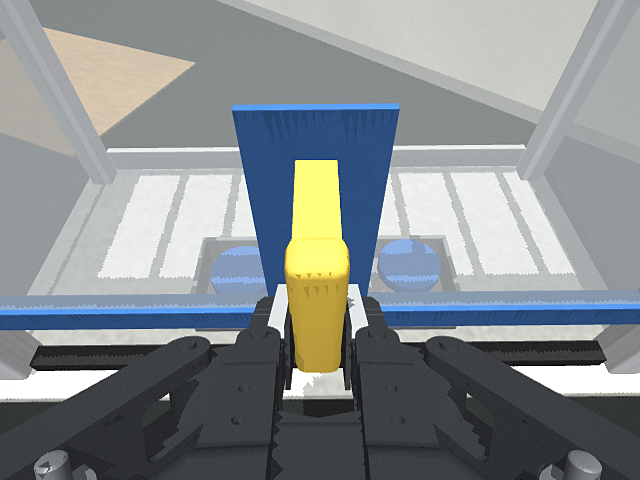

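```bash
cat > sz.py <<'E'
from h import *
import sys
n=sys.argv[1]; im=cv2.imread("pics/"+n).astype(int)
h=np.array([.5619,.1334,0]);th=np.radians(41.2);hx=np.array([np.cos(th),np.sin(th),0])
blue=(im[:,:,0]>im[:,:,2]+50)&(im[:,:,0]>im[:,:,1]+30)
for c in(60,100,140,480,520,560):
    rows=np.nonzero(blue[:,c])[0]
    if not len(rows): continue
    rmax=rows.max()+1
    o,d=ray("wrist",(c,rmax)); t=((h-.006*hx-o)@hx)/(d@hx); X=o+d*t; print(c,rmax,"edge z",X[2],"s",X[2]-.02)
E
python3 sz.py w18.png
```

```text
60 330 edge z 0.06861785970718415 s 0.048617859707184144
100 329 edge z 0.06969111909697692 s 0.04969111909697692
140 329 edge z 0.06952456770308155 s 0.04952456770308154
480 326 edge z 0.07179234785482039 s 0.051792347854820384
520 325 edge z 0.07283689167661478 s 0.052836891676614775
560 325 edge z 0.07267344919957167 s 0.05267344919957166
```

```bash
python3 -m handwheel '[[[-6,0,4,0,0,0,5],[-13,0,9,0,0,0,5],[-20,0,14,0,0,0,5],[-26,0,18,0,0,0,5],[-29,0,20,0,0,0,5],[-29,0,20,0,0,0,5]]]'
python3 - <<'E'
from h import *
st(); save("wrist","w19.png")
E
python3 sz.py w19.png
```

```text
time: 23.95
position: [0.5243, 0.1066, 0.1143]
eef_rot: [0.831, 0.311, 0.43, -0.164]
force: [-9.7, -3.6, -1.7]
opening: 0.0169
t 23.95 p [0.5243 0.1066 0.1143] z [ 0.6137  0.5399 -0.5761] y [ 0.6583 -0.7527 -0.0042] F [-9.7 -3.6 -1.7] open 0.0169 q [-0.1956 -0.1487  2.1181  1.0906  0.8207  0.0127]
60 330 edge z 0.03500748048240787 s 0.01500748048240787
100 329 edge z 0.036115137550140175 s 0.016115137550140175
140 329 edge z 0.03598787127638242 s 0.01598787127638242
480 326 edge z 0.03856860196423659 s 0.018568601964236587
520 325 edge z 0.03964445765154634 s 0.01964445765154634
560 325 edge z 0.039519612432527135 s 0.019519612432527134
```

View pics/w19.png

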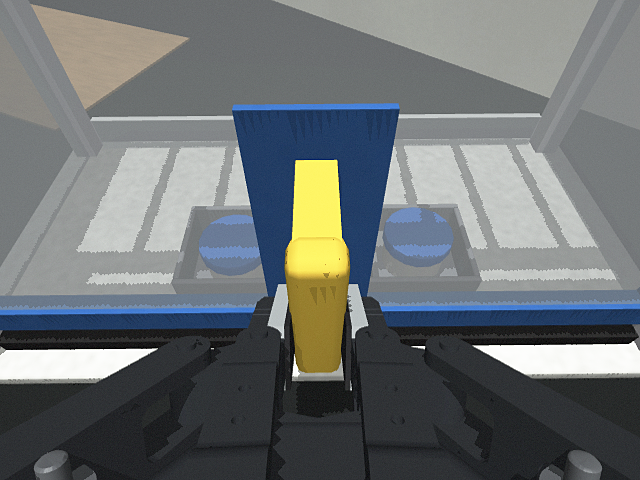

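```bash
python3 -m handwheel '[[[-1.5,0,1,0,0,0,5],[-3,0,2,0,0,0,5],[-5,0,3.5,0,0,0,5],[-6.5,0,4.6,0,0,0,5],[-6.5,0,4.6,0,0,0,5]]]'; for i in 1 2; do :; done; python3 -m handwheel '[[[-0.8,0,0.6,0,0,0,5],[-1.2,0,0.9,0,0,0,5],[-1.2,0,0.9,0,0,0,5]]]'
```

```text
time: 24.62
position: [0.5243, 0.1066, 0.1067]
eef_rot: [0.831, 0.311, 0.43, -0.164]
force: [-13.6, -4.8, 1.3]
opening: 0.0167
time: 25.0
position: [0.5243, 0.1066, 0.1053]
eef_rot: [0.831, 0.311, 0.431, -0.164]
force: [-14.5, -5.8, 2.3]
opening: 0.0167
```

```bash
python3 -m handwheel '[[[-0.8,0,0.6,0,0,0,5],[-1.2,0,0.9,0,0,0,5],[-1.2,0,0.9,0,0,0,5]]]'
```

```text
time: 25.38
position: [0.5243, 0.1066, 0.1037]
eef_rot: [0.831, 0.311, 0.431, -0.164]
force: [-15.7, -6.7, 2.7]
opening: 0.0173
```

```bash
python3 -m handwheel '[[[-0.5,0,0.3,0,0,0,5],[-0.8,0,0.6,0,0,0,5],[-0.8,0,0.6,0,0,0,5]]]'
```

```text
time: 25.75
position: [0.5243, 0.1066, 0.1027]
eef_rot: [0.831, 0.311, 0.43, -0.164]
force: [-16.7, -6.2, 3.0]
opening: 0.0171
```

```bash
python3 -m handwheel '[[[-0.5,0,0.3,0,0,0,5],[-0.8,0,0.6,0,0,0,5],[-0.8,0,0.6,0,0,0,5]]]'
```

```text
time: 26.12
position: [0.5243, 0.1067, 0.1017]
eef_rot: [0.831, 0.311, 0.43, -0.164]
force: [-15.8, -7.9, 3.2]
opening: 0.0173
```

```bash
python3 - <<'E'
from h import *
st(); save("wrist","w20.png")
im=cv2.imread("pics/w20.png"); cv2.imwrite("pics/w20c.png",cv2.resize(im[290:390,0:260],None,fx=3,fy=3))
E
python3 sz.py w20.png
```

```text
t 26.12 p [0.5243 0.1067 0.1017] z [ 0.6138  0.54   -0.5759] y [ 0.6585 -0.7526 -0.0038] F [-15.8  -7.9   3.2] open 0.0173 q [-0.1955 -0.1194  2.1231  1.1198  0.8052 -0.0299]
60 330 edge z 0.0224374408026993 s 0.0024374408026992984
100 329 edge z 0.023555555931574657 s 0.003555555931574656
140 329 edge z 0.023439802193069126 s 0.0034398021930691254
480 325 edge z 0.027311880642178987 s 0.007311880642178987
520 325 edge z 0.027198332276941434 s 0.007198332276941433
560 325 edge z 0.0270847621344954 s 0.007084762134495399
```

View pics/w20c.png

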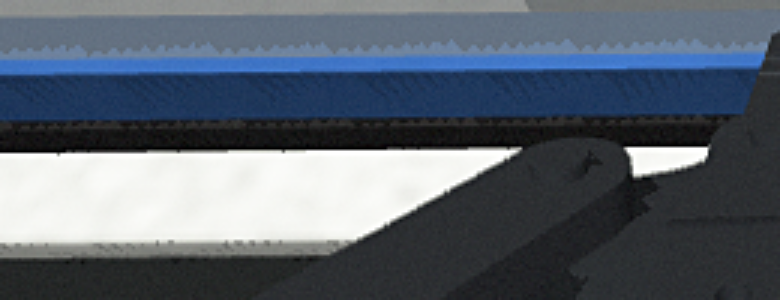

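```bash
python3 -m handwheel '[[[-0.5,0,0.3,0,0,0,5],[-0.8,0,0.6,0,0,0,5],[-0.8,0,0.6,0,0,0,5]]]'
```

```text
time: 26.55
position: [0.5243, 0.1066, 0.1006]
eef_rot: [0.831, 0.311, 0.43, -0.164]
force: [-16.3, -7.2, 3.1]
opening: 0.017
```

```bash
python3 -m handwheel '[[[-0.5,0,0.3,0,0,0,5],[-0.8,0,0.6,0,0,0,5],[-0.8,0,0.6,0,0,0,5]]]'
```

```text
time: 26.92
position: [0.5243, 0.1067, 0.0998]
eef_rot: [0.831, 0.311, 0.431, -0.164]
force: [-19.8, -8.9, 5.0]
opening: 0.0166
```

```bash
python3 -m handwheel '[[[-0.5,0,0.3,0,0,0,5],[-0.8,0,0.6,0,0,0,5],[-0.8,0,0.6,0,0,0,5]]]'
```

```text
time: 27.3
position: [0.5244, 0.1067, 0.0998]
eef_rot: [0.831, 0.312, 0.431, -0.164]
force: [-32.7, -13.7, 16.8]
opening: 0.0168
```

```bash
python3 -m handwheel '[[[0.7,0,-0.5,0,0,0,5],[0.7,0,-0.5,0,0,0,5],[0.7,0,-0.5,0,0,0,30],[0.7,0,-0.5,0,0,0,60],[0.7,0,-0.5,0,0,0,60]]]'
python3 -m handwheel '[[[-16,0,-23,0,0,0,60],[-30,0,-44,0,0,0,65],[-44,0,-65,0,0,0,65],[-50,0,-80,0,0,0,65],[-30,0,-110,0,0,0,65],[-10,0,-140,0,0,0,65],[-10,0,-140,0,0,0,65]]]'
python3 - <<'E'
from h import *
st(); save("wrist","w21.png");save("scene","s21.png");save("top","t21.png")
for q in("bottle","pad","dish","seal","sash_grip"):
  for n in("scene","wrist","top"):
    n=="scene"
    for d in models.mark_of(n,q): print(n,q,np.round(d["location"],1),round(d["conf"],2))
E
python3 sz.py w21.png
```

```text
time: 27.92
position: [0.5257, 0.1069, 0.1008]
eef_rot: [0.831, 0.311, 0.432, -0.163]
force: [0.0, -0.1, -0.1]
opening: 0.06
time: 28.8
position: [0.4358, 0.0266, 0.1756]
eef_rot: [0.83, 0.312, 0.433, -0.161]
force: [0.8, 0.5, -1.2]
opening: 0.0648
t 28.8 p [0.4358 0.0266 0.1756] z [ 0.619   0.5375 -0.5726] y [ 0.6571 -0.7538  0.0027] F [ 0.8  0.5 -1.2] open 0.0648 q [-0.5185 -0.5275  2.2627  0.9786  1.2011  0.0533]
scene bottle [430.7 349.3] 0.85
scene bottle [216.5 165. ] 0.74
scene bottle [153.2 268.1] 0.58
top bottle [450.4 279.3] 0.84
top bottle [442.3 177.8] 0.8
scene pad [428.6 350.5] 0.63
scene dish [393.6 360.6] 0.64
scene dish [464.6 339.3] 0.59
top dish [226.5 238.2] 0.38
scene seal [421.8 316.8] 0.64
scene seal [428.1 278.9] 0.23
wrist seal [315.4 246.9] 0.7
top seal [229.3 238.7] 0.67
top seal [233.1 248.8] 0.17
scene sash_grip [427.7 277.7] 0.75
wrist sash_grip [313.8 212.8] 0.85
top sash_grip [231.7 249.6] 0.55
60 183 edge z 0.09680253095664815 s 0.07680253095664814
100 243 edge z 0.024800991332863787 s 0.004800991332863786
140 248 edge z 0.017401023095530932 s -0.0025989769044690685
480 246 edge z 0.01881249636361154 s -0.0011875036363884588
520 246 edge z 0.018635114615589254 s -0.001364885384410746
560 189 edge z 0.08887276818734013 s 0.06887276818734013
```

View pics/w21.png

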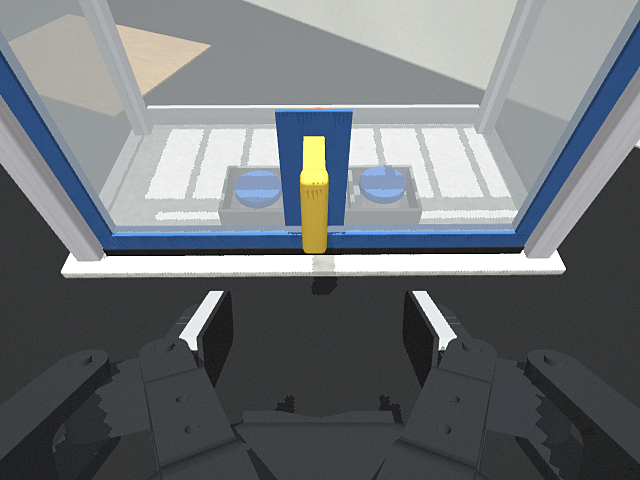

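View pics/s21.png

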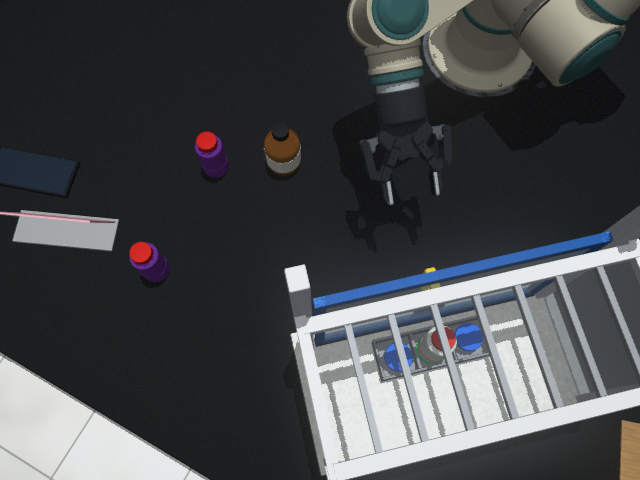

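```bash
python3 - <<'E'
from h import *
print(atz("scene",(430.7,349.3),.014), "bottle vs crate centre .6035 .170"); st()
robot.hand_in()
E
```

```text
[0.6045 0.1705 0.014 ] bottle vs crate centre .6035 .170
t 29.7 p [0.4348 0.0277 0.1725] z [ 0.6148  0.5402 -0.5747] y [ 0.6582 -0.7528 -0.0035] F [ 0.1  0.1 -0.1] open 0.065 q [-0.5171 -0.5234  2.2656  0.9783  1.201   0.053 ]
the job is handed in; nothing more can be done
```

I raised the sash by its pull to about 0.24 m and stood the white bottle upright in the free cell. I then lowered the sash onto the seal, let go of everything and handed in at about 30 s. No verdict was reported, so I can't say whether the run passed.

**Last checks**
- **Bottle:** it measures at about (0.6045, 0.1705), within about 1–2 mm of the cell centre I worked out. It looked upright in the wrist picture taken as I backed out. It met the cell floor gently, with about 9 N of vertical force at the wrist.
- **Sash:** it stopped moving as I lowered it, with the vertical wrist force rising to about 17 N. After I let go, three of four usable edge readings in the wrist picture put it at -1 to -3 mm from shut, which is zero within the error. The fourth, next to the post, read 5 mm.
- **Other items:** the dishes and the brown bottle look unmoved in the overhead (scene) picture. Force at the tool was zero with the gripper clear.

**Possible problems**
- **Joint range:** while lining up the first grasp at a shallow angle, joint 5 briefly read 0.2567 rad, just under its 0.26 limit. I changed the approach at once, but a strict range check could count it as a failure.
- **Small disagreements:** when I let go, the bottle settled a few millimetres towards one divider. Two estimates of the crate's position also differed by about 2–3 mm. Both are within the 12 mm tolerance.

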